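Pack up the mended sherds and the small finds

TASK

The glue on the big mended sherds is still soft, so do not touch them with the fingers: slide the lifting spatula under each one on the drying board, along its hollow, carry it over and set it down gently, hollow side down, wholly on the foam pad, none on top of another. Then lay the spatula back as it was, handle in its rest and blade flat on the table, tip all the small sherds from the scoop into the finds crate and set the empty scoop down flat on the table again. Let the other things on the table stand where they are.

Things in the scene. Friction and masses are not known exactly. Their poses are not given: they have to be found in the camera images.
- board: the drying board: flat plywood on two battens, 160 mm (x, away from the robot) by 370 mm (y), 40 mm high, fixed, no rim; the mended sherds lie on it side by side. Origin: centre of its underside, z up; upper face 40 mm above. Board and pad stand either side of the crate and change places from start to start
- pad: the foam pad: a flat dark grey slab of firm foam, 160 mm (its x) by 370 mm (its y) and 40 mm high, fixed, nothing on it at first and no rim. Origin: centre of its underside, z up; upper face 40 mm above the origin. Room for three sherds side by side along y, at y = -100, 0 and +100 mm
- sherd1: a mended pot sherd (joins show as pale lines): shallow arched plate 75 mm long (x), 82 mm wide (y), 7 mm thick, 110 g, hollow side down. Stands on its long edges at y = +-40 mm; the hollow between is an arch along x, open at both ends, 10 mm high in the middle, 8 mm at y = +-20 mm; top 17 mm high. Origin: its middle, at the level of its feet; z up. Two or three sherds are present
- sherd2: a second mended sherd like sherd1 (slightly different outline), same size and origin
- sherd3: a third mended sherd like sherd1, same size and origin; it or one of the others may be absent
- spatula: cranked lifting spatula, 160 g: flat steel blade 90 mm long (x), 40 mm wide, 2 mm thick; at its rear (x = -45 mm) a steep neck rises to a level wooden handle, x = -55 to -180 mm, 20 mm wide (y), 22 mm high, its middle 56 mm above the blade's underside. Origin: centre of the blade's underside, x to the tip, z up. At first its blade lies on the table, its handle in the rest
- spatula_grip (a point): the place to grip the spatula: middle of the handle's section, 100 mm behind the blade's centre (x = -100 mm), 56 mm above the blade's underside; grip across the handle (20 mm wide). Frame as the spatula
- rest: the spatula's rest: fixed wooden block 30 mm (x, along the handle) by 70 mm (y) with an open notch along x, 34 mm wide, floor 44 mm up, cheeks 58 mm high. Origin: centre of its underside, x to the spatula's blade. At first the spatula's origin is at x = 155, y = 0 mm in this frame, its grip point at x = 55 mm
- rest_notch (a point): centre of the floor of the rest's notch, 44 mm above the table
- scoop: hand scoop: aluminium pan 120 mm long (x), 100 mm wide (y), floor and walls 3 mm, side walls 30 mm high at the rear, 12 mm at the front, open at the front (+x); level black handle behind (x = -58 to -168 mm), 20 mm wide, 22 mm high, its middle 38 mm up. 160 g empty. Lies flat on the table with the loose small sherds in it. Origin: centre of the pan's underside, z up
- scoop_grip (a point): the place to grip the scoop: middle of the handle's section, at x = -100 mm, 38 mm above the pan's underside; grip across the handle (20 mm wide). Frame as the scoop
- scoop_lip (a point): middle of the scoop's open front edge (x = 60 mm, underside)
- crate: the finds crate: open-topped grey perforated plastic crate, fixed and empty, 170 mm (x) by 150 mm (y), 85 mm high, walls and floor 5 mm, with a rim 6 mm proud outside. Origin: centre of its underside, z up
- bit1: a loose small sherd in the scoop, a rough chunk 24 x 20 x 14 mm, 15 g; origin: centre of its underside. Five to eight are present
- bit2: a loose small sherd like bit1 (may be absent)
- bit3: a loose small sherd like bit1 (may be absent)
- bit4: a loose small sherd like bit1 (may be absent)
- bit5: a loose small sherd like bit1 (may be absent)
- bit6: a loose small sherd like bit1 (may be absent)
- bit7: a loose small sherd like bit1 (may be absent)
- bit8: a loose small sherd like bit1 (may be absent)
- glue: bystander: small white glue bottle, 32 mm across, 60 mm high, loose, standing in front of the crate; origin: centre of its underside
- brush: bystander: a brush 170 mm long, 20 mm high, lying loose on the table in front of the right-hand board
- tape: bystander: a roll of masking tape lying flat on the table in front of the left-hand board, 84 mm across, 25 mm high, loose; origin: centre of its underside
Things that resemble listed ones, but are neither listed nor needed, are in the scene too. What is shaped like the sherd3 but turquoise is not meant.

How it is judged (in metres and radians):
On the way, in this order (a step that is already met when the one before it is completed fails the run):
1. every mended sherd present lies flat on the foam pad (x of sherd1 in the frame of pad between -0.047 and 0.047 m and y of sherd1 in the frame of pad between -0.15 and 0.15 m and z of sherd1 in the frame of pad between 0.035 and 0.044 m and angle between each of sherd1, sherd2, sherd3's own z axis and vertical below 0.12 rad and x of sherd2 in the frame of pad between -0.047 and 0.047 m and y of sherd2 in the frame of pad between -0.15 and 0.15 m and z of sherd2 in the frame of pad between 0.035 and 0.044 m and x of sherd3 in the frame of pad between -0.047 and 0.047 m and y of sherd3 in the frame of pad between -0.15 and 0.15 m and z of sherd3 in the frame of pad between 0.035 and 0.044 m), for 0.2 s.
2. the spatula is back: handle in the notch of the rest, blade flat on the table (x of spatula_grip in the frame of rest between 0.025 and 0.085 m and y of spatula_grip in the frame of rest between -0.014 and 0.014 m and height (world z) of spatula below 0.012 m and angle between spatula's own z axis and vertical below 0.1 rad), for 0.2 s.
3. all the small sherds present are in the finds crate (x of bit1 in the frame of crate between -0.08 and 0.08 m and y of bit1 in the frame of crate between -0.07 and 0.07 m and z of bit1 in the frame of crate between -0.005 and 0.08 m and x of bit2 in the frame of crate between -0.08 and 0.08 m and y of bit2 in the frame of crate between -0.07 and 0.07 m and z of bit2 in the frame of crate between -0.005 and 0.08 m and x of bit3 in the frame of crate between -0.08 and 0.08 m and y of bit3 in the frame of crate between -0.07 and 0.07 m and z of bit3 in the frame of crate between -0.005 and 0.08 m and x of bit4 in the frame of crate between -0.08 and 0.08 m and y of bit4 in the frame of crate between -0.07 and 0.07 m and z of bit4 in the frame of crate between -0.005 and 0.08 m and x of bit5 in the frame of crate between -0.08 and 0.08 m and y of bit5 in the frame of crate between -0.07 and 0.07 m and z of bit5 in the frame of crate between -0.005 and 0.08 m and x of bit6 in the frame of crate between -0.08 and 0.08 m and y of bit6 in the frame of crate between -0.07 and 0.07 m and z of bit6 in the frame of crate between -0.005 and 0.08 m and x of bit7 in the frame of crate between -0.08 and 0.08 m and y of bit7 in the frame of crate between -0.07 and 0.07 m and z of bit7 in the frame of crate between -0.005 and 0.08 m and x of bit8 in the frame of crate between -0.08 and 0.08 m and y of bit8 in the frame of crate between -0.07 and 0.07 m and z of bit8 in the frame of crate between -0.005 and 0.08 m), for 0.2 s.
At the end, for the whole second after the job is handed in: Each mended sherd lies level (0.12 rad) on the pad, centre within 47 mm (x) and 150 mm (y) of its centre; spatula handle in the notch (grip 25 to 85 mm ahead, 14 mm aside), blade flat on the table (0.1 rad); all small sherds inside the crate; scoop flat on the table (0.1 rad); all at rest (all of step 1 and all of step 2 and all of step 3 and height (world z) of scoop below 0.012 m and angle between scoop's own z axis and vertical below 0.1 rad and linear speed of each of sherd1, sherd2, sherd3, spatula, scoop below 0.02 m/s); the robot touches nothing.
It fails at once if a finger or the arm touches a mended sherd (contact force between any of the fingers, the arm and sherd1 above 0.5 N or contact force between any of the fingers, the arm and sherd2 above 0.5 N or contact force between any of the fingers, the arm and sherd3 above 0.5 N).
It fails at once if a mended sherd is turned over, falls to the table, or is thrown or dropped hard (over 1 m/s) (angle between any of sherd1, sherd2, sherd3's own z axis and vertical above 0.8 rad or linear speed of any of sherd1, sherd2, sherd3 above 1 m/s or height (world z) of any of sherd1, sherd2, sherd3 below 0.02 m).
It fails at once if the glue bottle, brush or tape is knocked aside or over (distance of any of glue, brush, tape from where it was at the start of the episode above 0.03 m).
Of sherd1, sherd2, sherd3 only 2 to 3 are there at a start; the rules pass over those that are not, and their reading is None.
Of bit1, bit2, bit3, bit4, bit5, bit6, bit7, bit8 only 5 to 8 are there at a start; the rules pass over those that are not, and their reading is None.
At some moment in a run one of sherd1, sherd2, sherd3 may be knocked a few centimetres aside while the robot is not near it.
It also fails if it takes over 210 s, if anything falls off the work surface, if the arm or the gripper's body presses on something with over 40 N, if the wrist force passes 120 N, or if a joint passes its speed limit or range.

ROBOT

A 7-joint arm with a two-finger parallel gripper is mounted at the origin on the work surface. World frame = base frame: x ahead of the robot, y to its left, z up, the work surface at z = 0. Lengths are in mm, angles in rad, forces in N, time in s.
With the tool pointing down it reaches from about 350 to 900 mm from the base axis. Payload 19.9 kg.
Tool frame: the origin (TCP) lies where the fingers leave the gripper's body, on its centre line; the fingertips stand 73 mm ahead of it and the grasp point (between the pads) lies 54 mm ahead of it; z points along the fingers, y is the line along which they close (so a half turn about z gives the same grasp; the last joint's range is limited). The gripper opens to 85 mm and grips with 20 to 120 N. Pads are 22 mm wide; open, the fingers measure 114 mm over their backs; the gripper's body (76 mm by 85 mm) begins 54 mm behind the grasp point. The pads swing forward as they close: fully open they stand 13 mm farther back than shut.
Start: joints at [1.177, 0.417, -0.01, 1.614, 0.005, 1.111, -0.053], TCP at [215.366, -586.708, 303.86] pointing down, gripper open.
Joint ranges: [-2.81, 2.81], [-0.39, 2.02], [-1.27, 1.25], [0.06, 2.57], [-1.19, 4.33], [0.19, 2], [-2.82, 2.82]. Speed limits (rad/s): [1.89, 1.89, 2.39, 2.39, 3.01, 3.01, 3.01].

INTERFACE

Orientations are given as a 3x3 rotation matrix whose columns are the frame's x, y, z axes.
In Python, from bench import r, optics, job gives the robot as it stands.
- The arm moves only by the tool apply_moves, never from a script. Its argument "targets" is a list of rows, each a list of 6 numbers: the shift along the world's x, y, z in cm, then the turn, a rotation vector about the world's x, y, z in degrees. In form: [[tx, ty, tz, rx, ry, rz], ...]. A call has 1 to 20 rows; each row is the pose to reach, as a shift and turn from the pose commanded when the call began; what a row does not reach only later rows make up. A row lasts 1/10 s, in which the tool goes at most 50 mm and 8.59 degrees, less where a joint would pass 70% of its speed; a pose out of reach is approached as far as the arm can. A call with a gripper value outside its range is refused whole. "jaw" is the opening, from 0 (shut) to 1 (fully open), set as the call begins (left out, the last holds). The fingers move at their own pace and stop on an object; "squeeze" is the grip in N (left out, the last holds). Time passes only in rows, so rows that repeat a pose let the fingers close. It gives the time, the measured TCP pose, the force, the opening and the grip force at its end, in the units of the state.
- r.get_obs(): the state, without advancing time (a new reading comes with each control period).
- optics.grab_frame(name): name is "scene" or "top" or "wrist"; returns the picture (400x640x3 uint8, red, green, blue); there is no depth.
- optics.camera_model(name): a dict with "K" (3x3 intrinsics, pixels), "R" (3x3) and "t" (3): a world point X has camera coordinates R X + t; the wrist camera has in their place "hand_eye" (4x4, takes a point from camera to tool coordinates, whose origin is the TCP and whose axes are the flange's). Camera axes: x right, y down, z forward; pixel columns grow to the right and rows downward; lengths in mm; the calibration is good to about 2 mm. A picture is of the moment at which its call begins: read the wrist's pose just before it. camera_model takes no time and is no camera call.
- job.close_job(): hands the job in; it is judged then, once.
The state is a dict: "time": time; "joint_pos": joint angles; "dq": joint speeds; "joint_efforts": joint torques, N m; "position": TCP position; "tool_rot": TCP orientation; "wrist_force": force on the tool from outside, world axes, zero at the start; "wrist_torque": the same for the moment, N m; "grip_width": finger opening in mm; "finger_force": force on a finger pad.
Only numpy, scipy, OpenCV 4.12 (cv2) and the standard library are available. Lean on these libraries where they do the work, as an engineer would, in place of code of your own. Each camera call takes 0.05 s, during which the arm holds its last target. There are 200 camera calls.

## Working session

There is one attempt and no reset: what is moved stays moved. The work goes in short steps, Python scripts to look and compute and a tool call to move; the robot and the scene stay as the last step left them, time stands still between calls to the robot, and variables do not carry over. Pictures are saved under pics/ and viewed, at most 14 in all, crops included, and the job is handed in when it is done.

Besides the shell and the picture viewer there is one more tool, called after "Call:" in YAML: its name, and indented under it one key for each argument. apply_moves: Moves the arm, as the interface text tells. Its arguments: {"type":"object","properties":{"targets":{"type":"array","items":{"type":"array","items":{"type":"number"}}},"jaw":{"type":"number"},"squeeze":{"type":"number"}},"required":["targets"]}

```bash
mkdir -p pics; ls; python3 - <<'E'
from bench import r,optics,job
import cv2,numpy as np
for n in("top","scene"):
    im=optics.grab_frame(n); cv2.imwrite(f"pics/{n}0.png",im[:,:,::-1]); m=optics.camera_model(n); print(n,m)
print(optics.camera_model("wrist"))
o=r.get_obs();print(o["position"],o["tool_rot"],o["time"],o["grip_width"])
E
```

```text
pics
top {'K': array([[481.84823206,   0.        , 320.07643777],
       [  0.        , 481.84823206, 200.29526589],
       [  0.        ,   0.        ,   1.        ]]), 'R': array([[ 2.81911922e-02, -9.99587632e-01,  5.46100384e-03],
       [-9.79818342e-01, -2.87143666e-02, -1.97816839e-01],
       [ 1.97892075e-01,  2.25900807e-04, -9.80223788e-01]]), 't': array([ -18.57985284,  520.89632718, 1424.79715861])}
scene {'K': array([[366.84827307,   0.        , 313.33697324],
       [  0.        , 366.84827307, 201.83150289],
       [  0.        ,   0.        ,   1.        ]]), 'R': array([[-0.83874721,  0.5444672 , -0.00765402],
       [ 0.44682232,  0.68015637, -0.58115156],
       [-0.31121203, -0.49085924, -0.81375935]]), 't': array([ 447.72556315, -182.8841103 , 1205.89458764])}
{'K': array([[299.54585624,   0.        , 323.79611176],
       [  0.        , 299.54585624, 200.85987604],
       [  0.        ,   0.        ,   1.        ]]), 'hand_eye': array([[-2.47023320e-04, -9.53994540e-01, -2.99823875e-01,
         7.74569109e+01],
       [ 9.99999729e-01, -4.43620143e-04,  5.87638129e-04,
        -7.67562176e-01],
       [-6.93611477e-04, -2.99823648e-01,  9.53994391e-01,
        -6.93742085e+01],
       [ 0.00000000e+00,  0.00000000e+00,  0.00000000e+00,
         1.00000000e+00]])}
[ 215.27459483 -586.49622168  303.31172362] [[ 9.38753223e-01  3.44589847e-01 -4.74205947e-04]
 [ 3.44590163e-01 -9.38752639e-01  1.04976399e-03]
 [-8.34240716e-05 -1.14887603e-03 -9.99999337e-01]] 0.1 85.33515075720057
```

View pics/top0.png

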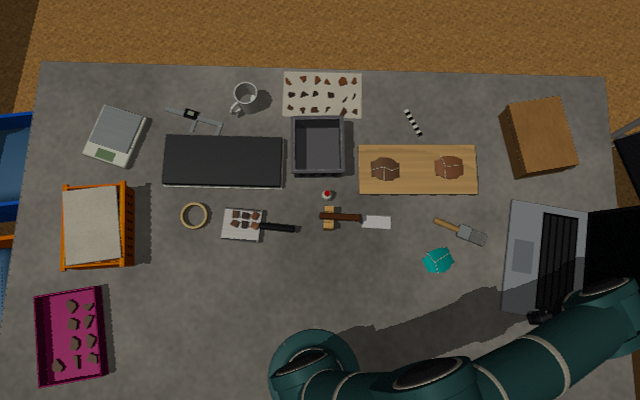

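View pics/scene0.png

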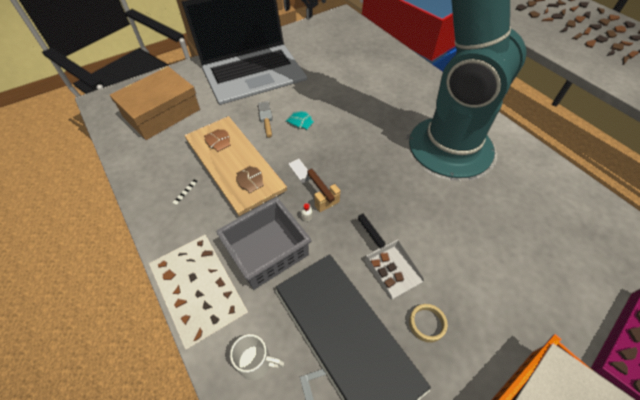

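```bash
cat > h.py <<'E'
from bench import r,optics,job
import numpy as np,cv2
def cam(n):
    m=optics.camera_model(n)
    if n!="wrist":
        R,t=m["R"],m["t"]; return m["K"],R.T,-R.T@t
    o=r.get_obs(); H=m["hand_eye"]; T=np.array(o["tool_rot"])
    return m["K"],T@H[:3,:3],T@H[:3,3]+np.array(o["position"])
def ray(c,px):
    K,R,p=c; d=R@np.linalg.inv(K)@np.r_[px,1.]; return p,d/np.linalg.norm(d)
def plane(c,px,z):
    p,d=ray(c,px); return p+d*(z-p[2])/d[2]
def tri(rays):
    A=sum(np.eye(3)-np.outer(d,d) for p,d in rays); b=sum((np.eye(3)-np.outer(d,d))@p for p,d in rays)
    X=np.linalg.solve(A,b); return X,max(np.linalg.norm(np.cross(X-p,d)) for p,d in rays)
def proj(c,X):
    K,R,p=c; u=K@(R.T@(np.asarray(X)-p)); return u[:2]/u[2]
def shot(n,name):
    c=cam(n); im=np.ascontiguousarray(optics.grab_frame(n)[:,:,::-1]); cv2.imwrite(f"pics/{name}.png",im); np.savez(f"pics/{name}.npz",K=c[0],R=c[1],p=c[2]); return c,im
def load(name):
    z=np.load(f"pics/{name}.npz"); return (z["K"],z["R"],z["p"]),cv2.imread(f"pics/{name}.png")
def big(mask,n=1):
    cs,_=cv2.findContours(mask.astype(np.uint8),cv2.RETR_EXTERNAL,cv2.CHAIN_APPROX_NONE)
    return sorted(cs,key=cv2.contourArea)[::-1][:n]
E
python3 - <<'E'
from h import *
np.set_printoptions(precision=1,suppress=True)
c=cam("top")
for n,px,z in [("sA",(385,168),55),("sB",(449,167),55),("boardFL",(361,193),40),("boardFR",(478,193),40),("boardBL",(359,145),40),("boardBR",(475,145),40),("padFL",(162,185),40),("padFR",(281,187),40),("padBL",(167,134),40),("padBR",(284,137),40),
 ("crate",(318,146),85),("spblade",(376,222),2),("sphandle",(340,217),60),("glue",(328,195),50),("scpan",(243,224),3),("schandle",(283,228),45),("tape",(194,215),20),("turq",(438,261),10),("decoy",(460,232),10)]:
    print(n,plane(c,px,z))
im=cv2.imread("pics/top0.png"); im2=cv2.imread("pics/scene0.png")
a=cv2.resize(im[125:260,300:500],(800,540),interpolation=cv2.INTER_CUBIC);cv2.imwrite("pics/cropA.png",a)
E
```

```text
sA [ 628.7 -202.1   55. ]
sB [ 637.8 -401.    55. ]
boardFL [ 550.4 -129.8   40. ]
boardFR [ 561.1 -493.2   40. ]
boardBL [ 705.8 -121.7   40. ]
boardBR [ 716.8 -489.4   40. ]
padFL [557.7 488.4  40. ]
padFR [562.2 118.9  40. ]
padBL [723.9 488.   40. ]
padBR [725.1 116.6  40. ]
crate [684.1   7.5  85. ]
spblade [ 466.9 -181.3    2. ]
sphandle [469.8 -65.4  60. ]
glue [539.  -27.5  50. ]
scpan [448.3 235.8   3. ]
schandle [433.4 106.8  45. ]
tape [469.6 386.9  20. ]
turq [ 349.7 -372.    10. ]
decoy [ 441.7 -442.5   10. ]
```

View pics/cropA.png

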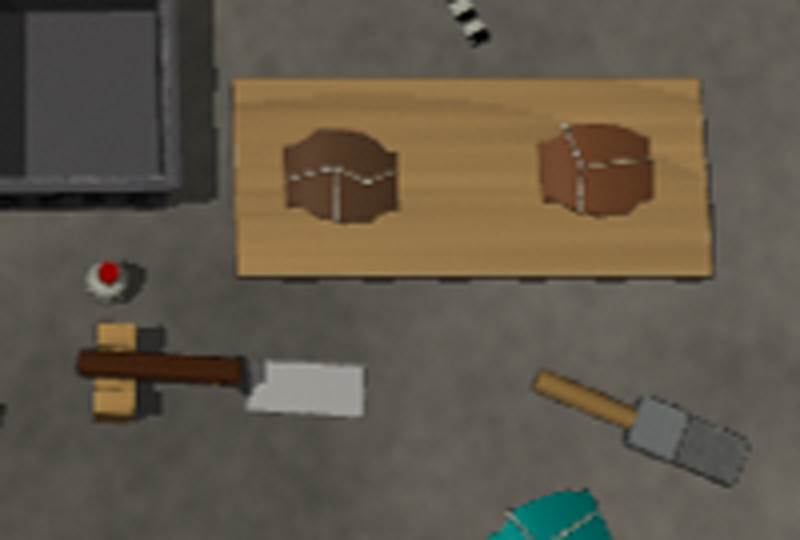

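Call:
apply_moves:
  targets:
    - [34.5,35.7,3,0,0,70]
    - [34.5,35.7,3,0,0,70]
    - [34.5,35.7,3,0,0,70]
    - [34.5,35.7,3,0,0,70]
    - [34.5,35.7,3,0,0,70]
    - [34.5,35.7,3,0,0,70]
    - [34.5,35.7,3,0,0,70]
    - [34.5,35.7,3,0,0,70]
    - [34.5,35.7,3,0,0,70]
    - [34.5,35.7,3,0,0,70]
    - [34.5,35.7,3,0,0,70]
    - [34.5,35.7,3,0,0,70]
    - [34.5,35.7,3,0,0,70]
    - [34.5,35.7,3,0,0,70]
    - [34.5,35.7,3,0,0,70]

```text
time: 1.6
position: [559.8, -230.6, 333.9]
tool_rot: [[-0.001, 1.0, -0.0], [1.0, 0.001, -0.0], [-0.0, -0.0, -1.0]]
wrist_force: [0.9, 0.4, 0.3]
grip_width: 85.1
finger_force: 0.0
```

```bash
python3 - <<'E'
from h import *
np.set_printoptions(precision=2,suppress=True)
o=r.get_obs();print(o["position"],o["tool_rot"],o["joint_pos"],o["time"])
shot("wrist","w1")
E
```

```text
[ 559.83 -230.6   333.89] [[-0.  1. -0.]
 [ 1.  0. -0.]
 [-0. -0. -1.]] [ 0.66  0.39 -0.42  1.62  0.17  1.17  0.2 ] 1.6
```

View pics/w1.png

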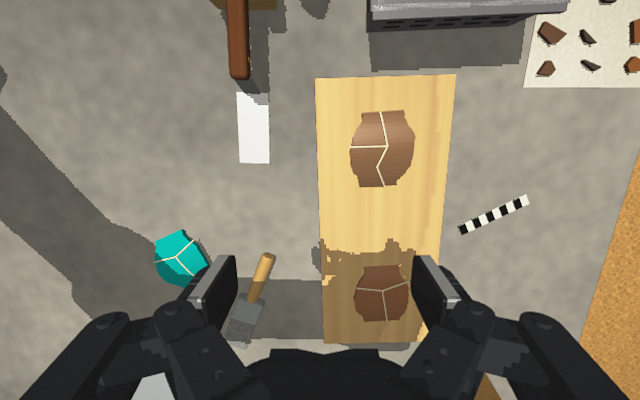

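Call:
apply_moves:
  targets:
    - [-9,10,-5,0,0,0]
    - [-9,10,-5,0,0,0]
    - [-9,10,-5,0,0,0]
    - [-9,10,-5,0,0,0]
    - [-9,10,-5,0,0,0]
    - [-9,10,-5,0,0,0]

```text
time: 2.25
position: [470.9, -130.5, 284.3]
tool_rot: [[-0.002, 1.0, 0.001], [1.0, 0.002, -0.0], [-0.0, 0.001, -1.0]]
wrist_force: [-0.4, -0.9, -1.2]
grip_width: 85.4
finger_force: 0.0
```

```bash
python3 - <<'E'
from h import *
np.set_printoptions(precision=2,suppress=True)
shot("wrist","w2")
E
```

```text
(no output)
```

View pics/w2.png

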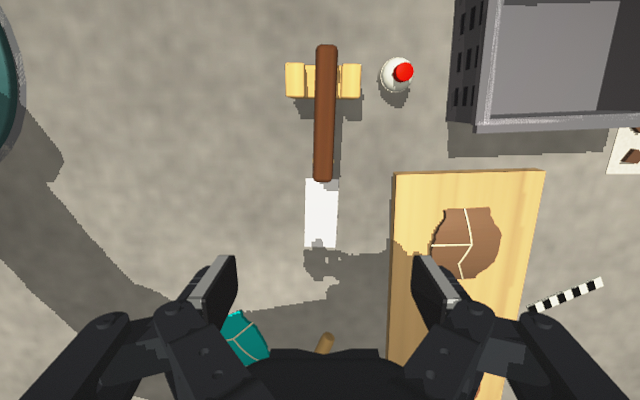

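```bash
python3 - <<'E'
from h import *
np.set_printoptions(precision=1,suppress=True)
c1,i1=load("w1");c2,i2=load("w2")
def brown(i,x0,x1,y0,y1):
    h=cv2.cvtColor(i,cv2.COLOR_BGR2HSV); b,g,rr=[i[...,k].astype(int) for k in range(3)]
    m=((h[...,0]<12)|(h[...,0]>172))&(h[...,1]>90)&(rr>40)
    z=np.zeros(m.shape,bool); z[y0:y1,x0:x1]=m[y0:y1,x0:x1]; return z
def white(i,x0,x1,y0,y1):
    m=(i.min(2)>195); z=np.zeros(m.shape,bool); z[y0:y1,x0:x1]=m[y0:y1,x0:x1]; return z
H1=big(brown(i1,215,262,0,95))[0];H2=big(brown(i2,305,345,30,190))[0]
print("h1",cv2.boundingRect(H1),"h2",cv2.boundingRect(H2),cv2.minAreaRect(H2))
B1=big(white(i1,225,280,85,175))[0];B2=big(white(i2,290,350,170,255))[0]
print("b1",cv2.minAreaRect(B1),cv2.boxPoints(cv2.minAreaRect(B1)).tolist(),"b2",cv2.boxPoints(cv2.minAreaRect(B2)).tolist())
def corners(b): # front two: largest y
    p=cv2.boxPoints(cv2.minAreaRect(b)); p=p[np.argsort(-p[:,1])][:2]; return p[np.argsort(p[:,0])]
f1,f2=corners(B1),corners(B2)
for a,b in zip(f1,f2): print("blade tip",tri([ray(c1,a),ray(c2,b)]),plane(c2,b,2))
g1,g2=corners(H1),corners(H2)
for a,b in zip(g1,g2): print("handle front",a,b,tri([ray(c1,a),ray(c2,b)]),plane(c2,b,67))
p=cv2.boxPoints(cv2.minAreaRect(H2)); p=p[np.argsort(p[:,1])]
print("handle rear",plane(c2,p[:2].mean(0),67),"front",plane(c2,p[2:].mean(0),67))
q=cv2.boxPoints(cv2.minAreaRect(B2)); q=q[np.argsort(q[:,1])]
print("blade rear",plane(c2,q[:2].mean(0),2),"tip",plane(c2,q[2:].mean(0),2))
for nm,(c,i),bx in [("A1",(c1,i1),(340,420,100,195)),("A2",(c2,i2),(420,510,200,285)),("B1",(c1,i1),(345,412,255,330))]:
    h=cv2.cvtColor(i,cv2.COLOR_BGR2HSV)
    C=big(cv2.morphologyEx(brown(i,*bx).astype(np.uint8),cv2.MORPH_CLOSE,np.ones((5,5))))[0]
    C=cv2.convexHull(C); W=np.array([plane(c,x[0],45)[:2] for x in C],np.float32)
    R=cv2.minAreaRect(W); print(nm,cv2.contourArea(C),cv2.boundingRect(C),R, "bbox",W.min(0),W.max(0))
    out=cv2.polylines(i.copy(),[C],1,(0,255,0),1)
    x0,x1,y0,y1=bx; cv2.imwrite(f"pics/c{nm}.png",cv2.resize(out[y0-10:y1+10,x0-10:x1+10],None,fx=3,fy=3,interpolation=0))
L=[cv2.imread(f"pics/c{n}.png") for n in("A1","A2","B1")]; Hh=max(x.shape[0] for x in L)
cv2.imwrite("pics/crops.png",np.hstack([cv2.copyMakeBorder(x,0,Hh-x.shape[0],0,5,0) for x in L])[:600,:800])
E
```

```text
h1 (226, 0, 24, 80) h2 (313, 45, 25, 137) ((324.3044738769531, 112.97515869140625), (21.022310256958008, 136.48440551757812), 2.0454084873199463)
b1 ((253.18775939941406, 127.44345092773438), (72.44172668457031, 31.06004524230957), 87.27368927001953) [[235.95245361328125, 92.00227355957031], [266.97735595703125, 90.52490234375], [270.4230651855469, 162.88462829589844], [239.39816284179688, 164.36199951171875]] b2 [[303.625244140625, 246.49148559570312], [305.18536376953125, 177.84512329101562], [337.7139892578125, 178.58441162109375], [336.15386962890625, 247.23077392578125]]
blade tip (array([ 445.1, -228.6,   -3.1]), np.float64(0.4149262452846052)) [ 445.8 -225.7    2. ]
blade tip (array([ 488.2, -225.8,    3.3]), np.float64(0.42356304194541494)) [ 487.9 -226.8    2. ]
handle front [228.1  79.7] [311.4 180.8] (array([ 458.5, -125.3,   58.4]), np.float64(0.8041922333245878)) [ 459.4 -122.6   67. ]
handle front [250.2  78.9] [332.4 181.5] (array([ 480.9, -125.3,   57.7]), np.float64(0.598590606072994)) [ 480.1 -123.4   67. ]
handle rear [474.   -2.2  67. ] front [ 469.8 -123.    67. ]
blade rear [ 469.  -135.3    2. ] tip [ 466.9 -226.2    2. ]Traceback (most recent call last):
  File "<stdin>", line 26, in <module>
IndexError: list index out of range
```

```bash
cat > sh.py <<'E'
from h import *
def sherd(c,i,bx,z=42):
    x0,x1,y0,y1=bx; h=cv2.cvtColor(i,cv2.COLOR_BGR2HSV)
    m=np.zeros(i.shape[:2],np.uint8); m[y0:y1,x0:x1]=((h[...,0]<14)&(h[...,1]>60)&(h[...,2]>35)&(h[...,2]<200))[y0:y1,x0:x1]
    C=big(cv2.morphologyEx(m,cv2.MORPH_CLOSE,np.ones((5,5))))[0]
    return C,np.array([plane(c,x[0],z)[:2] for x in C],np.float32)
E
python3 - <<'E'
from sh import *
np.set_printoptions(precision=1,suppress=True)
c1,i1=load("w1");c2,i2=load("w2")
h=cv2.cvtColor(i1,cv2.COLOR_BGR2HSV); print(h[130,370],h[170,400],h[130,340],h[280,370],h[310,390],h[260,345],h[300,340])
L=[]
for nm,(c,i),bx in [("A1",(c1,i1),(340,420,100,195)),("A2",(c2,i2),(420,510,200,285)),("B1",(c1,i1),(345,412,255,330))]:
    C,W=sherd(c,i,bx); R=cv2.minAreaRect(W); print(nm,cv2.contourArea(C),cv2.boundingRect(C),R,"bbox",W.min(0),W.max(0))
    out=cv2.drawContours(i.copy(),[C],-1,(0,255,0),1)
    x0,x1,y0,y1=bx; L.append(cv2.resize(out[y0-10:y1+10,x0-10:x1+10],None,fx=2.5,fy=2.5,interpolation=0))
Hh=max(x.shape[0] for x in L)
cv2.imwrite("pics/crops.png",np.hstack([cv2.copyMakeBorder(x,0,Hh-x.shape[0],0,5,0) for x in L])[:600,:800])
E
```

```text
[ 14 100 191] [ 13 126 132] [ 22 113 239] [ 12 136 111] [ 13 138 100] [ 18 119 148] [ 18 120 145]
A1 3389.0 (350, 111, 65, 76) ((629.9527587890625, -202.49484252929688), (76.49322509765625, 87.1275863647461), 3.9874656200408936) bbox [ 591.8 -247.4] [ 667.3 -157.9]
A2 3462.5 (430, 208, 71, 72) ((633.0883178710938, -204.1046142578125), (78.61692810058594, 88.38758087158203), 3.0962719917297363) bbox [ 594.  -248.6] [ 672.1 -159.3]
B1 2357.5 (354, 265, 54, 56) ((639.94775390625, -403.7102355957031), (74.74011993408203, 88.28478240966797), 4.081103324890137) bbox [ 603.  -447.5] [ 678.5 -358. ]
```

View pics/crops.png

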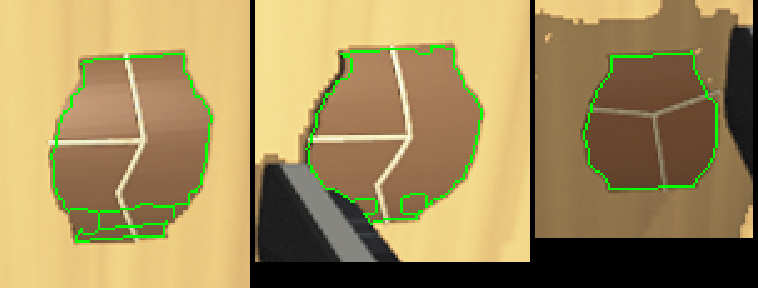

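Call:
apply_moves:
  targets:
    - [0.1,4.9,-8,0,0,-1.8]
    - [0.1,4.9,-8,0,0,-1.8]
    - [0.1,4.9,-12,0,0,-1.8]
    - [0.1,4.9,-15,0,0,-1.8]
    - [0.1,4.9,-17.5,0,0,-1.8]
    - [0.1,4.9,-17.5,0,0,-1.8]
    - [0.1,4.9,-17.5,0,0,-1.8]

```text
time: 3.0
position: [471.9, -80.9, 109.3]
tool_rot: [[0.029, 1.0, -0.0], [1.0, -0.029, 0.0], [0.0, -0.0, -1.0]]
wrist_force: [-0.1, -0.6, -0.3]
grip_width: 85.4
finger_force: 0.0
```

Call:
apply_moves:
  targets:
    - [0,0,0,0,0,0]
    - [0,0,0,0,0,0]
    - [0,0,0,0,0,0]
    - [0,0,0,0,0,0]
    - [0,0,0,0,0,0]
    - [0,0,0,0,0,0]
    - [0,0,0,0,0,0]
    - [0,0,0,0,0,0]
  jaw: 0
  squeeze: 100

```text
time: 3.8
position: [471.5, -80.8, 109.4]
tool_rot: [[0.029, 1.0, 0.0], [1.0, -0.029, -0.0], [-0.0, 0.0, -1.0]]
wrist_force: [-3.3, -0.6, 11.3]
grip_width: 18.9
finger_force: 97.3
```

Call:
apply_moves:
  targets:
    - [0,0,4,0,0,0]
    - [0,0,8,0,0,0]
    - [0,0,10,0,0,0]
    - [-3.8,-13.4,10,0,0,95]
    - [-3.8,-13.4,10,0,0,95]
    - [-3.8,-13.4,10,0,0,95]
    - [-3.8,-13.4,10,0,0,95]
    - [-3.8,-13.4,10,0,0,95]
    - [-3.8,-13.4,10,0,0,95]
    - [-3.8,-13.4,10,0,0,95]
    - [-3.8,-13.4,10,0,0,95]
    - [-3.8,-13.4,10,0,0,95]
    - [-3.8,-13.4,10,0,0,95]
    - [-3.8,-13.4,10,0,0,95]
    - [-3.8,-13.4,10,0,0,95]
    - [-3.8,-13.4,10,0,0,95]
    - [-3.8,-13.4,10,0,0,95]
    - [-3.8,-13.4,10,0,0,95]

```text
time: 5.6
position: [433.3, -214.7, 208.9]
tool_rot: [[-0.998, -0.056, -0.0], [-0.056, 0.998, -0.0], [0.0, -0.0, -1.0]]
wrist_force: [0.1, 0.3, -1.6]
grip_width: 18.2
finger_force: 98.3
```

```bash
python3 - <<'E'
from h import *
np.set_printoptions(precision=2,suppress=True)
print(r.get_obs()["joint_pos"])
c,t=shot("top","t3");c,s=shot("scene","s3")
cv2.imwrite("pics/v3.png",np.hstack([cv2.resize(t[120:260,310:490],None,fx=2.2,fy=2.2),cv2.resize(s[100:240,180:360],None,fx=2.2,fy=2.2)]))
E
```

```text
[ 1.04  0.39 -0.77  2.03  0.35  0.86  1.71]
```

View pics/v3.png

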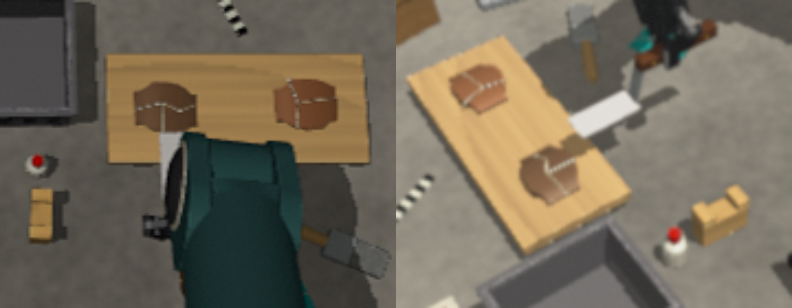

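```bash
python3 - <<'E'
from h import *
np.set_printoptions(precision=1,suppress=True)
d=np.array([.998,.056,0]);n=np.array([-.056,.998,0]);G=np.array([433.3,-214.7,0])
s=cv2.imread("pics/s3.png");t=cv2.imread("pics/t3.png")
for a,b in((145,20),(145,-20),(55,20),(55,-20)):
    X=G+a*d+b*n; X[2]=101.5; print(proj(cam("scene"),X),proj(cam("top"),X))
m=np.zeros((400,640),bool);m[135:170,250:300]=(s.min(2)>140)[135:170,250:300]
C=big(m)[0];print(cv2.boxPoints(cv2.minAreaRect(C)), cv2.approxPolyDP(C,2,True)[:,0].tolist())
m=np.zeros((400,640),bool);m[175:220,376:402]=(t.min(2)>140)[175:220,376:402]
C=big(m)[0];print(cv2.approxPolyDP(C,1.5,True)[:,0].tolist())
E
```

```text
[264.3 162.5] [381.9 180.5]
[256.9 154.1] [395.3 180.2]
[290.6 148.6] [383.6 210.2]
[283.1 140.7] [397.1 209.8]
[[257.  153. ]
 [285.8 138.6]
 [291.  149. ]
 [262.2 163.4]] [[290, 147], [282, 141], [259, 152], [258, 155], [265, 162], [289, 150]]
[[391, 181], [383, 181], [384, 202], [384, 197]]
```

Call:
apply_moves:
  targets:
    - [0,0,-3,0,0,0]
    - [0,0,-5,0,0,0]
    - [0,0,-5.65,0,0,0]
    - [0,0,-5.65,0,0,0]
    - [0,0,-5.65,0,0,0]
    - [0,0,-5.65,0,0,0]

```text
time: 6.3
position: [433.8, -214.9, 153.3]
tool_rot: [[-0.998, -0.058, 0.001], [-0.058, 0.998, -0.001], [-0.001, -0.001, -1.0]]
wrist_force: [-0.2, -0.3, -1.1]
grip_width: 18.7
finger_force: 98.4
```

```bash
python3 - <<'E'
from h import *
o=r.get_obs();print(o["position"],o["wrist_force"],o["wrist_torque"])
c,t=shot("wrist","w4");c,s=shot("scene","s4")
cv2.imwrite("pics/v4.png",np.hstack([cv2.resize(s[110:200,190:310],(600,450),interpolation=2)]))
E
```

```text
[ 433.7858373  -214.9127662   153.27035158] [-0.24658176 -0.3304484  -1.09951435] [-0.01960157  0.04034001 -0.0109279 ]
```

View pics/v4.png

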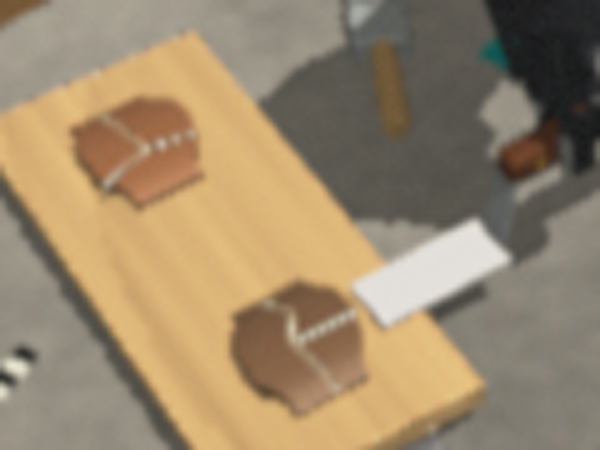

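Call:
apply_moves:
  targets:
    - [0,0,-0.1,0,0,0]
    - [1,0.06,-0.1,0,0,0]
    - [2,0.12,-0.1,0,0,0]
    - [3,0.18,-0.1,0,0,0]
    - [4,0.24,-0.1,0,0,0]
    - [5,0.3,-0.1,0,0,0]
    - [6,0.36,-0.1,0,0,0]
    - [7,0.42,-0.1,0,0,0]
    - [8,0.48,-0.1,0,0,0]
    - [9,0.54,-0.1,0,0,0]
    - [9.75,0.58,-0.1,0,0,0]
    - [9.75,0.58,-0.1,0,0,0]
    - [9.75,0.58,-0.1,0,0,0]

```text
time: 7.7
position: [530.7, -208.8, 151.2]
tool_rot: [[-0.998, -0.059, -0.0], [-0.059, 0.998, 0.0], [0.0, 0.0, -1.0]]
wrist_force: [-0.1, -0.6, -2.0]
grip_width: 18.6
finger_force: 98.3
```

```bash
python3 - <<'E'
from h import *
o=r.get_obs();print(o["position"],o["wrist_force"],o["wrist_torque"])
c,s=shot("scene","s5"); _,a=load("s4")
d=cv2.absdiff(a,s).max(2)
for (u,v) in [((a),0)]: pass
# sherd A movement in scene: brown mask centroid before/after
for i in(a,s):
    h=cv2.cvtColor(i,cv2.COLOR_BGR2HSV); m=np.zeros(i.shape[:2],np.uint8); m[160:195,232:266]=((h[...,0]<15)&(h[...,2]<150))[160:195,232:266]
    C=big(m)[0]; M=cv2.moments(C); print(M["m10"]/M["m00"],M["m01"]/M["m00"],M["m00"])
E
```

```text
[ 530.73853405 -208.84130461  151.23936852] [-0.08288853 -0.59039364 -2.02320333] [-0.02108722  0.05004382  0.01961347]
243.35314685314685 180.12587412587413 143.0
243.16888888888886 180.52333333333334 150.0
```

Call:
apply_moves:
  targets:
    - [0,0,0.2,0,0,0]
    - [0,0,0.4,0,0,0]
    - [0,0,0.6,0,0,0]
    - [0,0,0.8,0,0,0]
    - [0,0,1.0,0,0,0]
    - [0,0,1.3,0,0,0]
    - [0,0,1.6,0,0,0]
    - [0,0,2,0,0,0]
    - [0,0,2.5,0,0,0]
    - [0,0,3,0,0,0]
    - [0,0,3,0,0,0]
    - [0,0,3,0,0,0]

```text
time: 8.95
position: [530.8, -209.0, 181.4]
tool_rot: [[-0.998, -0.058, 0.0], [-0.058, 0.998, -0.0], [-0.0, -0.0, -1.0]]
wrist_force: [0.2, -1.0, -3.1]
grip_width: 18.3
finger_force: 98.2
```

```bash
python3 - <<'E'
from h import *
o=r.get_obs();print(o["position"],o["wrist_force"],o["wrist_torque"])
c,s=shot("scene","s6");c,w=shot("wrist","w6")
cv2.imwrite("pics/v6.png",np.hstack([cv2.resize(s[110:210,190:310],(480,400),interpolation=2),w[:400:1,100:420]]))
E
```

```text
[ 530.83978289 -208.96103342  181.44948593] [ 0.21213929 -0.97527413 -3.11127739] [-0.00152131  0.18627344 -0.05642706]
```

View pics/v6.png

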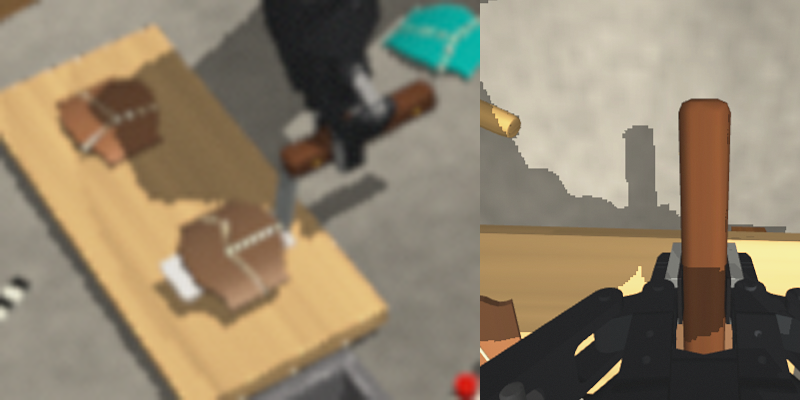

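```bash
python3 - <<'E'
from h import *
np.set_printoptions(precision=1,suppress=True)
c=cam("top");t=cv2.imread("pics/top0.png"); print(t[160,220],t[200,220],t[178:192:2,220].mean(1))
m=np.zeros((400,640),np.uint8);m[125:200,150:295]=(t.max(2)<62)[125:200,150:295]
m=cv2.morphologyEx(m,cv2.MORPH_OPEN,np.ones((5,5)))
C=big(m)[0]; W=np.array([plane(c,x[0]+0.0,40)[:2] for x in C],np.float32); print(cv2.boundingRect(C),cv2.minAreaRect(W),cv2.boxPoints(cv2.minAreaRect(W)))
# second view
c=cam("scene");s=cv2.imread("pics/scene0.png"); print(s[330,340])
m=np.zeros((400,640),np.uint8);m[250:400,270:435]=(s.max(2)<62)[250:400,270:435]
m=cv2.morphologyEx(m,cv2.MORPH_OPEN,np.ones((5,5)))
C=big(m)[0]; W=np.array([plane(c,x[0],40)[:2] for x in C],np.float32); print(cv2.approxPolyDP(C,4,True)[:,0].tolist());print(np.array([plane(c,p,40) for p in cv2.approxPolyDP(C,4,True)[:,0]]))
for px,py in [((281,187),None)]: pass
E
```

```text
[44 44 45] [80 87 90] [46.3 46.  47.  28.  75.3 69.3 88.7]
(162, 134, 121, 54) ((642.8067016601562, 305.7625732421875), (164.40611267089844, 372.31524658203125), 0.202763631939888) [[559.9 491.6]
 [561.3 119.3]
 [725.7 119.9]
 [724.4 492.2]]
[72 75 74]Traceback (most recent call last):
  File "<stdin>", line 11, in <module>
IndexError: list index out of range
```

Call:
apply_moves:
  targets:
    - [0,0,1,0,0,0]
    - [0,0,2.2,0,0,0]
    - [0,0,3.5,0,0,0]
    - [0,0.5,4.8,0,0,0]
    - [0,1.3,6,0,0,-0.5]
    - [0.1,2.5,6.5,0,0,-1]
    - [0.1,4.2,6.5,0,0,-1.5]
    - [0.2,6.5,6.5,0,0,-2]
    - [0.3,9,6.5,0,0,-2.5]
    - [0.4,11.5,6.5,0,0,-3]
    - [0.5,14,6.5,0,0,-3.3]
    - [0.5,16.5,6.5,0,0,-3.3]
    - [0.6,19,6.5,0,0,-3.3]
    - [0.6,21.5,6.5,0,0,-3.3]
    - [0.6,24,6.5,0,0,-3.3]
    - [0.6,26.5,6.5,0,0,-3.3]
    - [0.6,29,6.5,0,0,-3.3]
    - [0.6,31,6.5,0,0,-3.3]
    - [0.6,32.2,6.5,0,0,-3.3]
    - [0.6,33,6.5,0,0,-3.3]

```text
time: 11.05
position: [536.5, 122.4, 246.4]
tool_rot: [[-1.0, -0.002, -0.0], [-0.002, 1.0, -0.0], [0.0, -0.0, -1.0]]
wrist_force: [-0.6, 0.4, -1.6]
grip_width: 18.3
finger_force: 98.1
```

Call:
apply_moves:
  targets:
    - [0,0.5,0,0,0,0]
    - [0,1.5,0,0,0,0]
    - [0,3.2,0,0,0,0]
    - [0.1,5.5,0,0,0,0]
    - [0.2,8,0,0,0,0]
    - [0.3,10.5,0,0,0,0]
    - [0.4,13,0,0,0,0]
    - [0.5,15.5,0,0,0,0]
    - [0.6,18,0,0,0,0]
    - [0.6,20.5,0,0,0,0]
    - [0.6,22.7,0,0,0,0]
    - [0.6,24.5,0,0,0,0]
    - [0.6,25.7,0,0,0,0]
    - [0.6,26.4,0,0,0,0]
    - [0.6,26.4,0,0,0,0]
    - [0.6,26.4,0,0,0,0]

```text
time: 12.65
position: [543.2, 384.3, 246.3]
tool_rot: [[-1.0, -0.0, 0.0], [-0.0, 1.0, -0.001], [-0.0, -0.001, -1.0]]
wrist_force: [0.7, 0.2, -2.7]
grip_width: 18.4
finger_force: 98.1
```

```bash
python3 - <<'E'
from h import *
o=r.get_obs();print(o["position"],o["wrist_force"],o["joint_pos"])
c,s=shot("scene","s7");c,t=shot("top","t7")
cv2.imwrite("pics/v7.png",np.hstack([cv2.resize(s[240:400,260:460],(500,400),interpolation=2),cv2.resize(t[100:220,140:290],(300,240),interpolation=2)[:0] if 0 else cv2.copyMakeBorder(cv2.resize(t[100:220,140:290],(300,240),interpolation=2),0,160,0,0,0)]))
E
```

```text
[543.15463447 384.32787398 246.25266627] [ 0.7381149   0.20530263 -2.70666234] [-0.14885484  0.6640604  -0.76702583  1.53729379  0.49040877  1.1410021
  0.5537566 ]
```

View pics/v7.png

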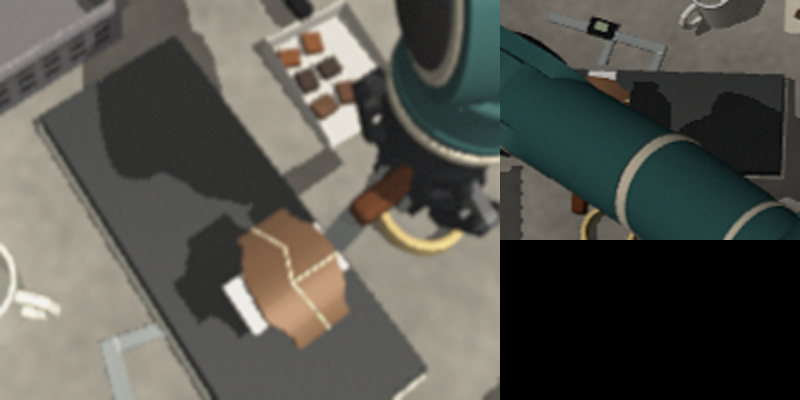

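Call:
apply_moves:
  targets:
    - [0.2,0,-1,0,0,0]
    - [0.5,0,-2.5,0,0,0]
    - [0.8,0,-4.5,0,0,0]
    - [0.8,0,-6.5,0,0,0]
    - [0.8,0,-7.8,0,0,0]
    - [0.8,0,-8.3,0,0,0]
    - [0.8,0,-8.6,0,0,0]
    - [0.8,0,-8.8,0,0,0]
    - [0.8,0,-9.0,0,0,0]
    - [0.8,0,-9.2,0,0,0]
    - [0.8,0,-9.4,0,0,0]
    - [0.8,0,-9.45,0,0,0]
    - [0.8,0,-9.45,0,0,0]
    - [0.8,0,-9.45,0,0,0]

```text
time: 14.15
position: [550.9, 385.1, 152.0]
tool_rot: [[-1.0, -0.001, 0.0], [-0.001, 1.0, 0.0], [-0.0, 0.0, -1.0]]
wrist_force: [0.4, 0.8, -1.4]
grip_width: 18.3
finger_force: 98.1
```

```bash
python3 - <<'E'
from h import *
o=r.get_obs();print(o["position"],o["wrist_force"],o["wrist_torque"])
E
```

```text
[550.93814059 385.13210534 152.01885855] [ 0.40378703  0.8006314  -1.41109742] [-0.03139893  0.00839026 -0.02294188]
```

Call:
apply_moves:
  targets:
    - [-0.5,0,0,0,0,0]
    - [-1.3,0,0,0,0,0]
    - [-2.3,0,0,0,0,0]
    - [-3.3,0,0,0,0,0]
    - [-4.3,0,0,0,0,0]
    - [-5.3,0,0,0,0,0]
    - [-6.3,0,0,0,0,0]
    - [-7.3,0,0,0,0,0]
    - [-8.5,0,0,0,0,0]
    - [-10,0,0,0,0,0]
    - [-12,0,0,0,0,0]
    - [-13,0,0,0,0,0]
    - [-13,0,6,0,0,0]
    - [-13,0,9,0,0,0]
    - [-13,0,9,0,0,0]

```text
time: 15.65
position: [421.5, 386.7, 246.8]
tool_rot: [[-1.0, -0.001, 0.006], [-0.001, 1.0, 0.004], [-0.006, 0.004, -1.0]]
wrist_force: [-0.1, -0.0, -2.2]
grip_width: 18.2
finger_force: 98.5
```

```bash
python3 - <<'E'
from sh import *
np.set_printoptions(precision=1,suppress=True)
o=r.get_obs();print(o["position"],o["wrist_force"],o["wrist_torque"])
c,s=shot("scene","s8");c,t=shot("top","t8");cw,w=shot("wrist","w8")
C,W=sherd(cam("scene"),s,(335,415,310,385),45); print(cv2.boundingRect(C),W.min(0),W.max(0),cv2.minAreaRect(W))
C,W=sherd(cam("top"),t,(425,480,140,195),45); print("B",cv2.boundingRect(C),W.min(0),W.max(0),cv2.minAreaRect(W))
C0,W0=sherd(cam("top"),cv2.imread("pics/top0.png"),(425,480,140,195),45);print(cv2.minAreaRect(W0))
cv2.imwrite("pics/v8.png",np.hstack([cv2.resize(s[240:400,270:430],(400,400)),cv2.resize(t[120:220,350:500],(400,267))[:0] if 0 else cv2.copyMakeBorder(cv2.resize(t[120:220,350:500],(400,267)),0,133,0,0,0)]))
E
```

```text
[421.5 386.7 246.8] [-0.1 -0.  -2.2] [ 0.  0. -0.]
(349, 339, 40, 46) [605.9 341.3] [684.  430.6] ((645.3954467773438, 382.5133056640625), (92.26818084716797, 74.65397644042969), 64.84117889404297)
B (435, 156, 28, 23) [ 605.2 -444.6] [ 676.9 -359.7] ((640.7921142578125, -402.0508728027344), (71.20547485351562, 85.26136779785156), 1.7090599536895752)
((640.794677734375, -402.05169677734375), (71.2091064453125, 85.25786590576172), 1.6935029029846191)
```

View pics/v8.png

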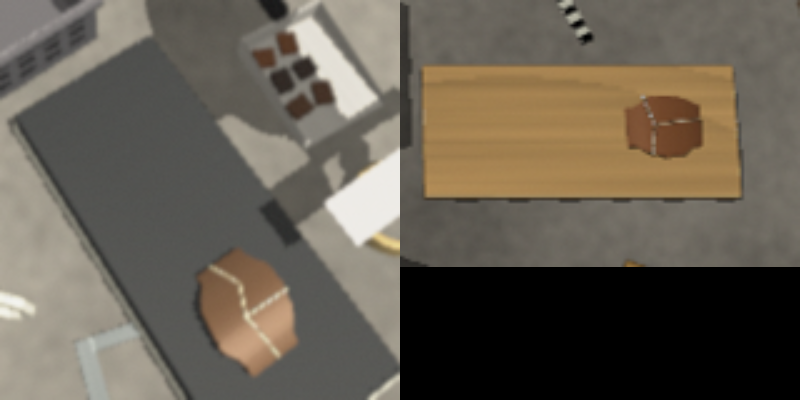

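Call:
apply_moves:
  targets:
    - [3,-5,0,0,0,0]
    - [5,-10,0,0,0,0]
    - [6,-80,0,0,0,3]
    - [6,-80,0,0,0,3]
    - [6,-80,0,0,0,3]
    - [6,-80,0,0,0,3]
    - [6,-80,0,0,0,3]
    - [6,-80,0,0,0,3]
    - [6,-80,0,0,0,3]
    - [6,-80,0,0,0,3]
    - [6,-80,0,0,0,3]
    - [6,-80,0,0,0,3]
    - [6,-80,0,0,0,3]
    - [6,-80,0,0,0,3]
    - [6,-80,0,0,0,3]
    - [6,-80,0,0,0,3]
    - [6,-80,0,0,0,3]
    - [1.9,-80,0,0,0,3]
    - [1.9,-80,0,0,0,3]
    - [1.9,-80,0,0,0,3]

```text
time: 17.8
position: [439.0, -414.8, 240.8]
tool_rot: [[-0.999, -0.052, -0.001], [-0.052, 0.999, 0.001], [0.001, 0.001, -1.0]]
wrist_force: [-0.0, -0.2, -1.1]
grip_width: 18.6
finger_force: 98.5
```

```bash
python3 - <<'E'
from sh import *
np.set_printoptions(precision=2,suppress=True)
o=r.get_obs();print(o["position"],o["wrist_force"],o["joint_pos"]);print(o["tool_rot"])
c,s=shot("scene","s9");c,t=shot("top","t9")
C,W=sherd(cam("scene"),s,(195,240,118,160),45); print(cv2.boundingRect(C),W.min(0),W.max(0))
C,W=sherd(cam("scene"),cv2.imread("pics/s8.png"),(195,240,118,160),45); print(cv2.boundingRect(C),W.min(0),W.max(0))
E
```

```text
[ 438.95 -414.83  240.75] [-0.03 -0.19 -1.12] [ 1.2   0.53 -0.66  1.71  0.37  1.03  2.03]
[[-1.   -0.05 -0.  ]
 [-0.05  1.    0.  ]
 [ 0.    0.   -1.  ]]
(205, 130, 25, 21) [ 598.91 -443.38] [ 669.52 -359.53]
(205, 130, 24, 21) [ 598.91 -443.38] [ 669.5  -358.78]
```

Call:
apply_moves:
  targets:
    - [0,0.1,-4,0,0,0]
    - [0,0.1,-7,0,0,0]
    - [0,0.1,-8.9,0,0,0]
    - [0,0.1,-8.9,0,0,0]
    - [0,0.1,-8.9,0,0,0]
    - [0,0.1,-8.9,0,0,0]

```text
time: 18.5
position: [440.6, -414.0, 154.0]
tool_rot: [[-0.999, -0.054, 0.001], [-0.054, 0.999, -0.001], [-0.001, -0.001, -1.0]]
wrist_force: [-0.3, -0.0, -1.0]
grip_width: 18.2
finger_force: 98.6
```

```bash
python3 - <<'E'
from h import *
np.set_printoptions(precision=1,suppress=True)
o=r.get_obs();print(o["position"],o["wrist_force"],o["wrist_torque"])
c,s=shot("scene","s10"); cv2.imwrite("pics/v10.png",cv2.resize(s[90:170,180:300],(600,400),interpolation=2))
T=o["tool_rot"];d=-T[:,0];n=-T[:,1]; G=np.array(o["position"]);G[2]=45
for a,b in((145,20),(145,-20),(55,20),(55,-20)): print((proj(c,G+a*d+b*n)-[180,90])*5)
E
```

```text
[ 440.6 -414.   154. ] [-0.3 -0.  -1. ] [ 0.  0. -0.]
[242.5 195.7]
[272.4 230.7]
[361.9 139.8]
[392.9 173.1]
```

View pics/v10.png

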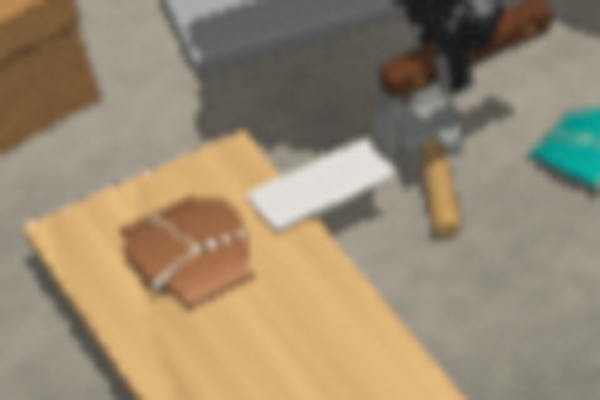

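Call:
apply_moves:
  targets:
    - [0,0,-0.12,0,0,0]
    - [1,0.05,-0.12,0,0,0]
    - [2,0.1,-0.12,0,0,0]
    - [3,0.16,-0.12,0,0,0]
    - [4,0.21,-0.12,0,0,0]
    - [5,0.26,-0.12,0,0,0]
    - [6,0.31,-0.12,0,0,0]
    - [7,0.37,-0.12,0,0,0]
    - [8,0.42,-0.12,0,0,0]
    - [9,0.47,-0.12,0,0,0]
    - [10,0.52,-0.12,0,0,0]
    - [10.2,0.53,-0.12,0,0,0]
    - [10.2,0.53,-0.12,0,0,0]

```text
time: 19.85
position: [542.1, -408.4, 151.5]
tool_rot: [[-0.999, -0.054, -0.0], [-0.054, 0.999, 0.0], [0.0, 0.0, -1.0]]
wrist_force: [-0.5, -0.3, -2.4]
grip_width: 18.8
finger_force: 98.5
```

Call:
apply_moves:
  targets:
    - [0,0,0.2,0,0,0]
    - [0,0,0.4,0,0,0]
    - [0,0,0.6,0,0,0]
    - [0,0,0.8,0,0,0]
    - [0,0,1.0,0,0,0]
    - [0,0,1.3,0,0,0]
    - [0,0,1.6,0,0,0]
    - [0,0,2,0,0,0]
    - [0,0,2.5,0,0,0]
    - [0,0,3,0,0,0]
    - [0,0,3,0,0,0]
    - [0,0,3,0,0,0]

```text
time: 21.05
position: [541.9, -408.6, 181.8]
tool_rot: [[-0.999, -0.053, 0.0], [-0.053, 0.999, -0.0], [-0.0, -0.0, -1.0]]
wrist_force: [0.1, 0.1, -2.5]
grip_width: 18.3
finger_force: 98.4
```

```bash
python3 - <<'E'
from h import *
np.set_printoptions(precision=2,suppress=True)
o=r.get_obs();print(o["position"],o["wrist_force"],o["wrist_torque"])
c,s=shot("scene","s11"); cv2.imwrite("pics/v11.png",np.vstack([cv2.resize(s[90:170,180:300],(450,300),interpolation=2),cv2.resize(s[300:400,280:430],(450,300))]))
E
```

```text
[ 541.85 -408.64  181.77] [ 0.07  0.08 -2.49] [0.02 0.15 0.03]
```

View pics/v11.png

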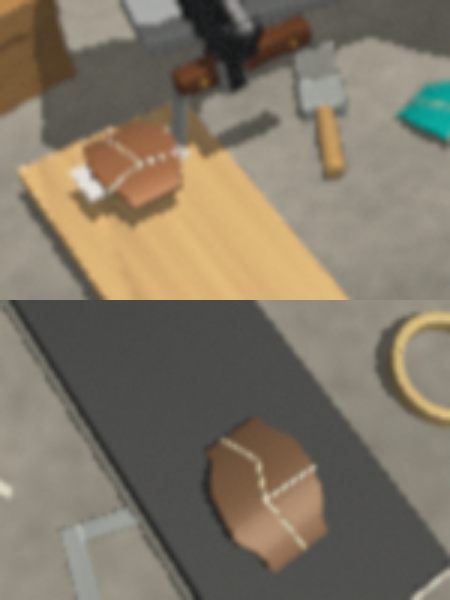

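Call:
apply_moves:
  targets:
    - [0,0,1,0,0,0]
    - [0,0,2.2,0,0,0]
    - [0,0,3.5,0,0,0]
    - [0,0.5,4.8,0,0,0]
    - [0,1.3,6,0,0,-0.5]
    - [0.1,2.5,6.5,0,0,-1]
    - [0.1,4.2,6.5,0,0,-1.5]
    - [0.2,6.5,6.5,0,0,-2]
    - [0.3,9,6.5,0,0,-2.5]
    - [0.4,11.5,6.5,0,0,-3]
    - [0.5,14,6.5,0,0,-3]
    - [0.5,16.5,6.5,0,0,-3]
    - [0.6,19,6.5,0,0,-3]
    - [0.6,21.5,6.5,0,0,-3]
    - [0.6,24,6.5,0,0,-3]
    - [0.6,26.5,6.5,0,0,-3]
    - [0.6,29,6.5,0,0,-3]
    - [0.6,31,6.5,0,0,-3]
    - [0.6,32.2,6.5,0,0,-3]
    - [0.6,33,6.5,0,0,-3]

```text
time: 23.1
position: [547.6, -77.3, 246.8]
tool_rot: [[-1.0, -0.002, 0.0], [-0.002, 1.0, -0.0], [-0.0, -0.0, -1.0]]
wrist_force: [-0.3, -0.8, -3.1]
grip_width: 18.3
finger_force: 98.3
```

Call:
apply_moves:
  targets:
    - [0,0.5,0,0,0,0]
    - [0,1.5,0,0,0,0]
    - [0,3.2,0,0,0,0]
    - [0,5.5,0,0,0,0]
    - [0,8,0,0,0,0]
    - [0,10.5,0,0,0,0]
    - [0,13,0,0,0,0]
    - [0,15.5,0,0,0,0]
    - [0,18,0,0,0,0]
    - [0,20.5,0,0,0,0]
    - [0,23,0,0,0,0]
    - [0,25.5,0,0,0,0]
    - [0,27.7,0,0,0,0]
    - [0,29,0,0,0,0]
    - [0,29.7,0,0,0,0]
    - [0,29.9,0,0,0,0]
    - [0,29.9,0,0,0,0]

```text
time: 24.8
position: [548.0, 219.7, 246.5]
tool_rot: [[-1.0, -0.0, -0.0], [-0.0, 1.0, -0.0], [0.0, -0.0, -1.0]]
wrist_force: [0.3, -0.6, -1.6]
grip_width: 18.4
finger_force: 98.3
```

```bash
python3 - <<'E'
from sh import *
np.set_printoptions(precision=2,suppress=True)
o=r.get_obs();print(o["position"],o["wrist_force"],o["wrist_torque"])
c,s=shot("scene","s12")
C,W=sherd(c,s,(335,415,310,385),45); print(cv2.boundingRect(C),W.min(0),W.max(0))
print([proj(c,(645,220,150)),proj(c,(605,180,150)),proj(c,(685,260,150))])
E
```

```text
[548.05 219.7  246.53] [ 0.33 -0.63 -1.59] [-0.01  0.17  0.03]
(349, 339, 40, 46) [605.94 341.22] [683.97 430.73]
[array([325.34, 281.24]), array([330.22, 257.59]), array([320.05, 306.92])]
```

Sherd A is undisturbed and the sherd load is still on the blade (0.17 N m). Lower.

Call:
apply_moves:
  targets:
    - [0,0,-1,0,0,0]
    - [0,0,-2.5,0,0,0]
    - [0,0,-4.5,0,0,0]
    - [0,0,-6.5,0,0,0]
    - [0,0,-7.8,0,0,0]
    - [0,0,-8.3,0,0,0]
    - [0,0,-8.6,0,0,0]
    - [0,0,-8.8,0,0,0]
    - [0,0,-9.0,0,0,0]
    - [0,0,-9.2,0,0,0]
    - [0,0,-9.4,0,0,0]
    - [0,0,-9.45,0,0,0]
    - [0,0,-9.45,0,0,0]
    - [0,0,-9.45,0,0,0]

```text
time: 26.25
position: [547.9, 220.5, 152.3]
tool_rot: [[-1.0, -0.001, 0.0], [-0.001, 1.0, 0.0], [-0.0, 0.0, -1.0]]
wrist_force: [-0.2, 0.3, -0.8]
grip_width: 18.3
finger_force: 98.4
```

```bash
python3 - <<'E'
from h import *
o=r.get_obs();print(o["position"],o["wrist_force"],o["wrist_torque"])
E
```

```text
[547.93109211 220.46082593 152.30248914] [-0.21187657  0.2647849  -0.824095  ] [ 0.0208225   0.02869162 -0.09002389]
```

Call:
apply_moves:
  targets:
    - [-0.5,0,0,0,0,0]
    - [-1.3,0,0,0,0,0]
    - [-2.3,0,0,0,0,0]
    - [-3.3,0,0,0,0,0]
    - [-4.3,0,0,0,0,0]
    - [-5.3,0,0,0,0,0]
    - [-6.3,0,0,0,0,0]
    - [-7.3,0,0,0,0,0]
    - [-8.5,0,0,0,0,0]
    - [-10,0,0,0,0,0]
    - [-12,0,0,0,0,0]
    - [-13,0,0,0,0,0]
    - [-13,0,6,0,0,0]
    - [-13,0,9,0,0,0]
    - [-13,0,9,0,0,0]

```text
time: 27.75
position: [419.1, 221.6, 246.4]
tool_rot: [[-1.0, -0.001, 0.007], [-0.001, 1.0, 0.002], [-0.007, 0.002, -1.0]]
wrist_force: [0.8, -0.5, -2.5]
grip_width: 18.4
finger_force: 98.7
```

```bash
python3 - <<'E'
from sh import *
np.set_printoptions(precision=1,suppress=True)
o=r.get_obs();print(o["position"],o["wrist_force"],o["wrist_torque"])
c,s=shot("scene","s13");ct,t=shot("top","t13")
for X in ((645,220,45),(645,385,45)):
    for cc,im,hw in((c,s,32),(ct,t,24)):
        u,v=proj(cc,X).astype(int)
        try:
            C,W=sherd(cc,im,(u-hw,u+hw,v-hw,v+hw),45); print(u,v,cv2.boundingRect(C),W.min(0),W.max(0),cv2.minAreaRect(W))
        except IndexError: print("none")
E
```

```text
[419.1 221.6 246.4] [ 0.8 -0.5 -2.5] [-0.  0.  0.]
324 299 (306, 280, 39, 42) [601.8 176.5] [680.1 268.2] ((640.90869140625, 222.37857055664062), (78.35263061523438, 91.56304168701172), 0.2400340586900711)
249 159 (234, 147, 30, 24) [612.1 177.5] [687.1 268.9] ((649.7766723632812, 223.77157592773438), (74.80529022216797, 90.98136138916016), 1.699500560760498)
367 362 (349, 339, 40, 52) [605.9 341.2] [683.4 431.4] ((644.635009765625, 386.418212890625), (90.23431396484375, 77.34555053710938), 89.7459716796875)
197 158 (182, 145, 30, 24) [613.8 341.9] [688.9 432.3] ((651.4161987304688, 387.18194580078125), (74.88861083984375, 90.52890014648438), 1.7008321285247803)
```

Call:
apply_moves:
  targets:
    - [2,-5,0,0,0,0]
    - [5.3,-30.2,-3.5,0,0,-91.7]
    - [5.3,-30.2,-3.5,0,0,-91.7]
    - [5.3,-30.2,-3.5,0,0,-91.7]
    - [5.3,-30.2,-3.5,0,0,-91.7]
    - [5.3,-30.2,-3.5,0,0,-91.7]
    - [5.3,-30.2,-3.5,0,0,-91.7]
    - [5.3,-30.2,-3.5,0,0,-91.7]
    - [5.3,-30.2,-3.5,0,0,-91.7]
    - [5.3,-30.2,-3.5,0,0,-91.7]
    - [5.3,-30.2,-3.5,0,0,-91.7]
    - [5.3,-30.2,-3.5,0,0,-91.7]
    - [5.3,-30.2,-3.5,0,0,-91.7]
    - [5.3,-30.2,-3.5,0,0,-91.7]
    - [5.3,-30.2,-3.5,0,0,-91.7]
    - [5.3,-30.2,-3.5,0,0,-91.7]

```text
time: 29.45
position: [470.8, -81.7, 206.9]
tool_rot: [[0.027, 1.0, -0.0], [1.0, -0.027, 0.0], [0.0, -0.0, -1.0]]
wrist_force: [0.5, 1.1, -1.4]
grip_width: 18.5
finger_force: 98.6
```

Call:
apply_moves:
  targets:
    - [0.05,0.06,-2,0,0,0]
    - [0.05,0.06,-5,0,0,0]
    - [0.05,0.06,-8,0,0,0]
    - [0.05,0.06,-9,0,0,0]
    - [0.05,0.06,-9.5,0,0,0]
    - [0.05,0.06,-9.7,0,0,0]
    - [0.05,0.06,-9.75,0,0,0]
    - [0.05,0.06,-9.75,0,0,0]

```text
time: 30.25
position: [471.8, -81.1, 110.5]
tool_rot: [[0.029, 1.0, 0.001], [1.0, -0.029, -0.0], [-0.0, 0.001, -1.0]]
wrist_force: [0.3, 0.5, -2.0]
grip_width: 18.4
finger_force: 98.6
```

```bash
python3 - <<'E'
from h import *
o=r.get_obs();print(o["position"],o["wrist_force"],o["wrist_torque"])
E
```

```text
[471.83511205 -81.14221366 110.48966672] [ 0.32989337  0.47984938 -2.03550001] [ 0.05993781  0.0033791  -0.01693755]
```

Lower 1 mm more, open, and rise.

Call:
apply_moves:
  targets:
    - [0,0,-0.05,0,0,0]
    - [0,0,-0.1,0,0,0]
    - [0,0,-0.1,0,0,0]
    - [0,0,-0.1,0,0,0]

```text
time: 30.65
position: [471.7, -81.1, 109.4]
tool_rot: [[0.029, 1.0, 0.001], [1.0, -0.029, -0.001], [-0.0, 0.001, -1.0]]
wrist_force: [-3.4, -0.3, 13.1]
grip_width: 18.5
finger_force: 100.9
```

Call:
apply_moves:
  targets:
    - [0,0,0,0,0,0]
    - [0,0,0,0,0,0]
    - [0,0,0,0,0,0]
    - [0,0,0,0,0,0]
    - [0,0,0,0,0,0]
    - [0,0,0,0,0,0]
    - [0,0,0,0,0,0]
    - [0,0,2,0,0,0]
    - [0,0,5,0,0,0]
    - [0,0,9,0,0,0]
    - [0,0,13,0,0,0]
    - [0,0,18,0,0,0]
    - [0,-5,18,0,0,0]
    - [0,-5,18,0,0,0]
    - [0,-5,18,0,0,0]
  jaw: 1

```text
time: 32.15
position: [471.0, -131.9, 288.5]
tool_rot: [[0.031, 1.0, -0.0], [1.0, -0.031, -0.0], [-0.0, -0.0, -1.0]]
wrist_force: [-0.2, 1.5, -0.8]
grip_width: 85.6
finger_force: 0.0
```

```bash
python3 - <<'E'
from h import *
np.set_printoptions(precision=1,suppress=True)
c2,i2=shot("wrist","w14"); print(r.get_obs()["position"])
h=cv2.cvtColor(i2,cv2.COLOR_BGR2HSV)
m=(((h[...,0]<12)|(h[...,0]>172))&(h[...,1]>90)&(h[...,2]>40))
z=np.zeros(m.shape,bool);z[0:230,290:350]=m[0:230,290:350]
H2=big(z)[0];p=cv2.boxPoints(cv2.minAreaRect(H2)); p=p[np.argsort(p[:,1])];print(cv2.boundingRect(H2))
print("handle rear",plane(c2,p[:2].mean(0),67),"front",plane(c2,p[2:].mean(0),67))
z=np.zeros(m.shape,bool);z[100:300,280:360]=(i2.min(2)>195)[100:300,280:360]
B=big(z)[0];q=cv2.boxPoints(cv2.minAreaRect(B)); q=q[np.argsort(q[:,1])]
print("blade rear",plane(c2,q[:2].mean(0),2),"tip",plane(c2,q[2:].mean(0),2))
E
```

```text
[ 471.1 -130.9  288.3]
(313, 44, 21, 136)
handle rear [474.8  -2.2  67. ] front [ 471. -123.   67.]
blade rear [ 470.4 -135.9    2. ] tip [ 467.6 -225.3    2. ]
```

Call:
apply_moves:
  targets:
    - [-3,27,0,0,0,0]
    - [-3,27,0,0,0,0]
    - [-3,27,0,0,0,0]
    - [-3,27,0,0,0,0]
    - [-3,27,0,0,0,0]
    - [-3,27,0,0,0,0]
    - [-3,27,0,0,0,0]
    - [-3,27,0,0,0,0]
    - [-3,27,0,0,0,0]

```text
time: 33.1
position: [441.2, 138.5, 288.3]
tool_rot: [[0.029, 1.0, -0.001], [1.0, -0.029, -0.0], [-0.0, -0.001, -1.0]]
wrist_force: [-0.1, -0.7, -0.1]
grip_width: 84.8
finger_force: 0.0
```

```bash
python3 - <<'E'
from h import *
np.set_printoptions(precision=1,suppress=True)
c,i=shot("wrist","w15"); print(r.get_obs()["position"]);ct,t=load("t13")
u=proj(c,(433,107,49)); v=proj(c,(448,236,3)); print(u,v)
m=np.zeros(i.shape[:2],bool); x0,y0=u.astype(int); print(i[y0,x0-3:x0+4].max(1))
d=(i.max(2)<60); m[max(0,y0-130):y0+130,x0-45:x0+45]=d[max(0,y0-130):y0+130,x0-45:x0+45]
for C in big(m,4): print(cv2.contourArea(C),cv2.boundingRect(C),cv2.minAreaRect(C))
E
```

```text
[441.4 138.3 288.4]
[316.8 211.4] [327.   87.5]
[47 49 48 48 48 47 48]
1564.5 (310, 140, 21, 98) ((320.1922607421875, 188.56593322753906), (17.843605041503906, 97.35470581054688), 2.2311742305755615)
62.0 (347, 295, 14, 17) ((351.2500305175781, 300.7500305175781), (9.899494171142578, 19.091880798339844), 45.0)
7.0 (346, 314, 3, 27) ((346.6758117675781, 326.9837951660156), (1.3483158349990845, 26.06743812561035), 2.8624050617218018)
0.0 (336, 96, 1, 1) ((336.0, 96.0), (0.0, 0.0), 0.0)
```

View pics/w15.png

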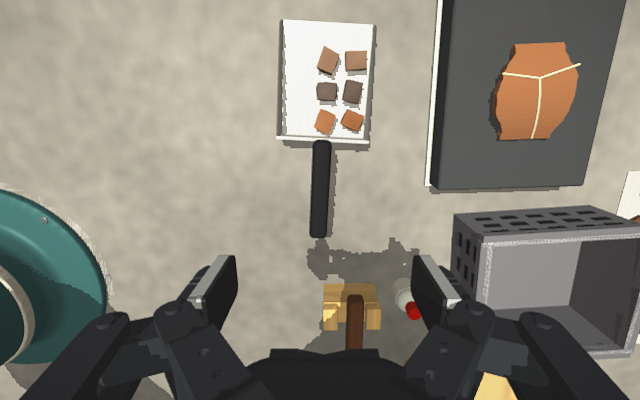

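```bash
python3 - <<'E'
from h import *
np.set_printoptions(precision=1,suppress=True)
c,i=load("w15")
p=cv2.boxPoints(((320.19,188.57),(17.84,97.35),2.23)); p=p[np.argsort(p[:,1])]
F=plane(c,p[:2].mean(0),49);B=plane(c,p[2:].mean(0),49); d=F-B;L=np.linalg.norm(d);d/=L
print("front",F,"rear",B,"len",L,"yaw",np.degrees(np.arctan2(d[1],d[0])),"grip",B+d*68,"w",[np.linalg.norm(plane(c,p[k],49)-plane(c,p[k+1],49)) for k in(0,2)])
# pan corners on table plane: front corners(281,20),(375,24)
for px,z in(((281,21),3),((375,25),12),((277,139),0),((368,144),0)): print(px,plane(c,px,z))
ct,t=load("t13")
print("tri handle rear",tri([ray(c,p[2:].mean(0)),ray(cam("top"),(299,229.5))]))
h=cv2.cvtColor(t,cv2.COLOR_BGR2HSV)
u=proj(cam("top"),B+d*55); x0,y0=u.astype(int); t0=cv2.imread("pics/top0.png"); m=np.zeros((400,640),bool); m[y0-8:y0+9,x0-22:x0+23]=(t0.max(2)<50)[y0-8:y0+9,x0-22:x0+23]
R=cv2.minAreaRect(big(m)[0]); q=cv2.boxPoints(R);q=q[np.argsort(-q[:,0])];print(u,R)
print("tri rear",tri([ray(c,p[2:].mean(0)),ray(cam("top"),q[:2].mean(0))]),"front",tri([ray(c,p[:2].mean(0)),ray(cam("top"),q[2:].mean(0))]))
# crate rim in this view: front-left rim corners
for px in((487,240),(500,352),(455,216)): print(px,plane(c,px,85))
tt=t0; 
for px in((292,117),(346,116),(293,176),(345,178)): print("crate",px,plane(cam("top"),px,85))
E
```

```text
front [441.2 183.7  49. ] rear [433.6  76.2  49. ] len 107.80046393746626 yaw 85.95024935833759 grip [438.4 144.   49. ] w [np.float64(18.114002272097025), np.float64(20.044718358804197)]
(281, 21) [401.7 302.4   3. ]
(375, 25) [498.5 293.8  12. ]
(277, 139) [387.8 181.2   0. ]
(368, 144) [494.8 172.2   0. ]
tri handle rear (array([433.4,  59.6,  13.4]), np.float64(1.1417443564924756))
[275.  226.2] ((277.0, 226.0), (16.0, 38.0), 90.0)
tri rear (array([437.4,  69.3,  37.7]), np.float64(4.524881394417407)) front (array([439.8, 183.3,  36.9]), np.float64(1.5559713037863536))
(487, 240) [602.6  84.6  85. ]
(500, 352) [636.  -55.6  85. ]
(455, 216) [568.1 111.   85. ]
crate (292, 117) [775.6  90.9  85. ]
crate (346, 116) [783.9 -76.6  85. ]
crate (293, 176) [587.1  80.4  85. ]
crate (345, 178) [585.5 -77.   85. ]
```

Call:
apply_moves:
  targets:
    - [-0.3,0.5,-5,0,0,-2.3]
    - [-0.3,0.5,-10,0,0,-2.3]
    - [-0.3,0.5,-14,0,0,-2.3]
    - [-0.3,0.5,-17,0,0,-2.3]
    - [-0.3,0.5,-19,0,0,-2.3]
    - [-0.3,0.5,-19.65,0,0,-2.3]
    - [-0.3,0.5,-19.65,0,0,-2.3]
    - [-0.3,0.5,-19.65,0,0,-2.3]

```text
time: 33.95
position: [438.9, 143.9, 93.1]
tool_rot: [[0.069, 0.998, 0.001], [0.998, -0.069, 0.0], [0.0, 0.001, -1.0]]
wrist_force: [1.0, 0.1, -0.2]
grip_width: 85.0
finger_force: 0.0
```

Call:
apply_moves:
  targets:
    - [0,0,0,0,0,0]
    - [0,0,0,0,0,0]
    - [0,0,0,0,0,0]
    - [0,0,0,0,0,0]
    - [0,0,0,0,0,0]
    - [0,0,0,0,0,0]
    - [0,0,0,0,0,0]
    - [0,0,0,0,0,0]
    - [0,0,0.5,0,0,0]
    - [0,0,1,0,0,0]
    - [0,0,2,0,0,0]
    - [0,0,3,0,0,0]
    - [0,0,3,0,0,0]
    - [0,0,3,0,0,0]
  jaw: 0
  squeeze: 100

```text
time: 35.35
position: [438.5, 143.9, 122.5]
tool_rot: [[0.069, 0.998, 0.001], [0.998, -0.069, 0.0], [0.0, 0.001, -1.0]]
wrist_force: [0.3, 0.3, -2.2]
grip_width: 18.3
finger_force: 97.8
```

```bash
python3 - <<'E'
from h import *
np.set_printoptions(precision=2,suppress=True)
o=r.get_obs();print(o["position"],o["wrist_force"],o["wrist_torque"],o["joint_pos"],o["time"])
c,s=shot("scene","s16"); _,a=load("s13")
T=o["tool_rot"];G=np.array(o["position"]); d=T[:,0]; n=T[:,1]
# expected pan front corners after the lift
for z in(30,33): 
  for b in(50,-50):
    X=G+160*d+b*n; X[2]=z; print(z,b,proj(c,X))
m=np.zeros((400,640),bool);m[230:310,350:430]=(s.min(2)>150)[230:310,350:430]
C=big(m)[0];print(cv2.approxPolyDP(C,3,True)[:,0].tolist())
m[:]=0;m[230:310,350:430]=(a.min(2)>150)[230:310,350:430]
C=big(m)[0];print(cv2.approxPolyDP(C,3,True)[:,0].tolist())
E
```

```text
[438.54 143.89 122.49] [ 0.3   0.31 -2.24] [-0.18  0.   -0.05] [ 0.04  0.46 -0.5   2.13  0.37  0.64 -0.78] 35.35
30 50 [393.47 296.57]
30 -50 [426.41 277.54]
33 50 [393.68 296.1 ]
33 -50 [426.7  277.03]
[[394, 241], [385, 246], [392, 254], [382, 257], [377, 264], [395, 256], [399, 263], [384, 275], [394, 272], [395, 267], [405, 268], [406, 276], [391, 284], [396, 294], [425, 277]]
[[382, 239], [352, 259], [364, 271], [388, 255], [390, 260], [380, 266], [393, 261], [397, 269], [382, 280], [392, 277], [395, 271], [404, 276], [402, 282], [388, 289], [394, 298], [422, 281], [398, 251]]
```

Call:
apply_moves:
  targets:
    - [0,0,1,0,0,0]
    - [0,0,3,0,0,0]
    - [0,0,5.5,0,0,0]
    - [0,0,8.5,0,0,0]
    - [0,0,11.5,0,0,0]
    - [0,0,14,0,0,0]
    - [0.3,-0.1,16,0,0,1]
    - [1,-0.4,17.3,0,0,3]
    - [2.2,-0.9,17.8,0,0,6.5]
    - [3.7,-1.6,17.8,0,0,11]
    - [5.3,-2.3,17.8,0,0,16]
    - [6.9,-3,17.8,0,0,21]
    - [8.5,-3.6,17.8,0,0,26]
    - [10.1,-4.3,17.8,0,0,31]
    - [11.7,-5,17.8,0,0,36]
    - [13.3,-5.7,17.8,0,0,41]
    - [14.7,-6.3,17.8,0,0,45]
    - [15.5,-6.6,17.8,0,0,47.5]
    - [16,-6.8,17.8,0,0,49]
    - [16,-6.8,17.8,0,0,49]

```text
time: 37.4
position: [598.5, 75.8, 300.2]
tool_rot: [[-0.708, 0.706, -0.0], [0.706, 0.708, 0.0], [0.0, -0.0, -1.0]]
wrist_force: [0.4, 1.4, -1.9]
grip_width: 18.4
finger_force: 98.0
```

Call:
apply_moves:
  targets:
    - [0.4,-0.2,0,0,0,1]
    - [1.2,-0.5,0,0,0,3.5]
    - [2.5,-1.1,0,0,0,7]
    - [4.1,-1.8,0,0,0,12]
    - [5.7,-2.5,0,0,0,17]
    - [7.3,-3.2,0,0,0,22]
    - [8.9,-3.9,0,0,0,27]
    - [10.5,-4.6,0,0,0,32]
    - [12.1,-5.2,0,0,0,36.5]
    - [13.7,-5.9,0,0,0,40.5]
    - [15,-6.5,0,0,0,43.5]
    - [15.8,-6.8,0,0,0,45]
    - [16.2,-7,0,0,0,45]
    - [16.2,-7,0,0,0,45]
    - [16.2,-7,0,0,0,45]

```text
time: 38.9
position: [760.0, 6.4, 300.3]
tool_rot: [[-1.0, -0.001, -0.0], [-0.001, 1.0, -0.0], [0.0, -0.0, -1.0]]
wrist_force: [0.3, 0.2, -2.2]
grip_width: 18.3
finger_force: 98.0
```

```bash
python3 - <<'E'
from h import *
np.set_printoptions(precision=2,suppress=True)
o=r.get_obs();print(o["position"],o["wrist_force"],o["wrist_torque"],o["joint_pos"]);print(o["tool_rot"])
E
```

```text
[760.03   6.43 300.3 ] [ 0.26  0.21 -2.21] [-0.03 -0.14  0.  ] [ 0.36  0.78 -0.75  1.19  0.51  1.35  1.22]
[[-1. -0. -0.]
 [-0.  1. -0.]
 [ 0. -0. -1.]]
```

Call:
apply_moves:
  targets:
    - [0,0,0,0,-2,0]
    - [0,0,0,0,-5,0]
    - [0,0,-0.2,0,-10,0]
    - [0,-0.2,-0.4,0,-15,0]
    - [0,-0.2,-0.7,0,-20,0]
    - [0,-0.2,-1,0,-25,0]
    - [0,-0.2,-1,0,-30,0]
    - [0,-0.2,-1,0,-30,0]
    - [0,-0.2,-1,0,-30,0]

```text
time: 39.8
position: [760.0, 4.1, 290.7]
tool_rot: [[-0.867, -0.001, 0.498], [-0.001, 1.0, -0.001], [-0.498, -0.001, -0.867]]
wrist_force: [0.6, 0.5, -2.3]
grip_width: 18.6
finger_force: 98.0
```

```bash
python3 - <<'E'
from h import *
np.set_printoptions(precision=2,suppress=True)
o=r.get_obs();print(o["position"],o["wrist_force"],o["wrist_torque"],o["joint_pos"]);print(o["tool_rot"])
E
```

```text
[760.03   4.1  290.71] [ 0.58  0.52 -2.28] [-0.03  0.67  0.03] [ 0.44  0.59 -0.71  1.59  0.71  0.65  1.01]
[[-0.87 -0.    0.5 ]
 [-0.    1.   -0.  ]
 [-0.5  -0.   -0.87]]
```

Call:
apply_moves:
  targets:
    - [-0.7,0,-0.3,0,-5,0]
    - [-1.4,0,-0.7,0,-10,0]
    - [-2.1,0,-1,0,-15,0]
    - [-2.8,0,-1.4,0,-20,0]
    - [-2.8,0,-1.4,0,-20,0]
    - [-2.8,0,-1.4,0,-20,0]
    - [-2.8,0,-1.4,0,-20,0]
    - [-2.8,0,-1.4,0,-20,0]

```text
time: 40.6
position: [733.1, 4.0, 276.5]
tool_rot: [[-0.642, 0.001, 0.767], [-0.001, 1.0, -0.001], [-0.767, -0.001, -0.642]]
wrist_force: [-1.0, -0.6, -2.3]
grip_width: 18.3
finger_force: 98.2
```

```bash
cat > bits.py <<'E'
from h import *
def bits(tag):
    c,s=shot("scene",tag)
    h=cv2.cvtColor(s,cv2.COLOR_BGR2HSV); m=((h[...,0]<15)&(h[...,1]>70)&(h[...,2]>40)).astype(np.uint8)
    z=np.zeros_like(m); z[185:300,200:330]=m[185:300,200:330]
    for C in big(z,8):
        if cv2.contourArea(C)>6: u=np.array(cv2.minAreaRect(C)[0]); print(u,cv2.contourArea(C),plane(c,u,15)[:2])
E
python3 - <<'E'
from bits import *
np.set_printoptions(precision=2,suppress=True)
o=r.get_obs();print(o["position"],o["wrist_force"],o["wrist_torque"],o["joint_pos"]);print(o["tool_rot"])
bits("s17")
E
```

```text
[733.09   3.99 276.46] [-0.97 -0.59 -2.27] [-0.01  1.04 -0.02] [ 0.31  0.47 -0.47  1.88  1.81  0.22 -0.16]
[[-0.64  0.    0.77]
 [-0.    1.   -0.  ]
 [-0.77 -0.   -0.64]]
[317.5 289.5] 287.0 [638.63 180.59]
[276.2 240.9] 117.0 [656.15   5.18]
[325.13 190.95] 88.0 [451.7  -62.28]
[306.  206.5] 36.5 [528.85 -46.05]
[219.8 282.4] 29.0 [833.25  31.09]
[206.5 253. ] 27.5 [828.06 -63.91]
[226.5 293.5] 15.0 [831.62  66.8 ]
```

Call:
apply_moves:
  targets:
    - [0,0,0,0,0,0]
    - [0,0,0,0,0,0]
    - [0,0,0,0,0,0]
    - [0,0,0,0,0,0]

```text
time: 41.05
position: [732.5, 4.0, 276.3]
tool_rot: [[-0.643, -0.0, 0.766], [-0.001, 1.0, -0.0], [-0.766, -0.001, -0.643]]
wrist_force: [0.6, -0.0, -1.6]
grip_width: 18.6
finger_force: 98.2
```

```bash
python3 - <<'E'
from bits import *
np.set_printoptions(precision=2,suppress=True)
F=[]
for k in range(1): o=r.get_obs();print(o["position"],o["wrist_force"],o["wrist_torque"])
bits("s18")
c,s=load("s18")
T=o["tool_rot"];G=np.array(o["position"]);
for a in(60,-60):
  for b in(50,-50):
    X=G+54*T[:,2]+(100+a)*T[:,0]+38*T[:,2]+b*T[:,1]; print("pan",a,b,X,proj(c,X))
E
```

```text
[732.5    4.02 276.31] [ 0.58 -0.03 -1.56] [0.03 1.03 0.03]
[317.5 289.5] 285.5 [638.63 180.59]
[276.2 240.9] 115.5 [656.15   5.18]
[325.12 190.9 ] 87.0 [451.61 -62.45]
[306.  206.5] 37.5 [528.85 -46.05]
[219.75 282.25] 28.5 [833.19  30.65]
[206.5 253. ] 27.5 [828.06 -63.91]
[227.25 293.25] 16.5 [829.79  67.22]
[281. 231.] 11.0 [629.81 -14.58]
pan 60 50 [700.15  53.83  94.55] [267.33 248.12]
pan 60 -50 [700.19 -46.17  94.65] [248.34 218.95]
pan -60 50 [777.26  53.95 186.49] [231.05 245.12]
pan -60 -50 [777.31 -46.05 186.59] [211.93 212.68]
```

Call:
apply_moves:
  targets:
    - [-1.2,0,0.5,0,-4,0]
    - [-1.2,0,1.5,0,-8,0]
    - [-1.2,0,0,0,-8,0]
    - [-1.2,0,1.5,0,-8,0]
    - [-1.2,0,0,0,-8,0]
    - [-1.2,0,1.5,0,-8,0]
    - [-1.2,0,0.2,0,-8,0]
    - [-1.2,0,0.2,0,-8,0]
    - [-1.2,0,0.2,0,-8,0]

```text
time: 42.0
position: [720.3, 3.9, 277.9]
tool_rot: [[-0.531, -0.0, 0.848], [-0.001, 1.0, -0.0], [-0.848, -0.001, -0.531]]
wrist_force: [0.3, -0.4, -0.6]
grip_width: 18.7
finger_force: 98.3
```

```bash
python3 - <<'E'
from bits import *
np.set_printoptions(precision=2,suppress=True)
o=r.get_obs();print(o["position"],o["wrist_force"],o["wrist_torque"],o["joint_pos"],o["tool_rot"][:,2])
bits("s19")
c,w=shot("wrist","w19")
T=o["tool_rot"];G=np.array(o["position"]);P=[]
for a,b in((60,50),(60,-50),(-60,-50),(-60,50)):
    P.append(proj(c,G+54*T[:,2]+(100+a)*T[:,0]+35*T[:,2]+b*T[:,1]))
P=np.array(P);print(P)
m=np.zeros(w.shape[:2],np.uint8);cv2.fillPoly(m,[P.astype(int)],1)
h=cv2.cvtColor(w,cv2.COLOR_BGR2HSV); k=((h[...,1]>60)&(m>0)&((h[...,0]<20)))
print("pan px",m.sum(),"coloured",k.sum(),"dark",((w.max(2)<90)&(m>0)).sum(),[cv2.boundingRect(C) for C in big(k,5)])
k=((w.max(2)<110)&(m>0)); print([ (cv2.boundingRect(C),cv2.contourArea(C)) for C in big(k,5)])
E
```

```text
[720.3    3.91 277.92] [ 0.34 -0.37 -0.58] [-0.02  1.19  0.  ] [ 0.51  0.52 -0.72  1.96  2.35  0.41 -0.6 ] [ 0.85 -0.   -0.53]
[317.5 289.5] 291.5 [638.63 180.59]
[276.05 240.91] 116.0 [656.5    4.98]
[325.12 190.9 ] 88.0 [451.61 -62.45]
[306.  206.5] 35.5 [528.85 -46.05]
[219.73 282.35] 30.5 [833.34  30.86]
[206.5 253. ] 27.5 [828.06 -63.91]
[226.76 293.32] 15.0 [830.88  66.73]
[[ 440.77 -101.27]
 [ 202.98 -101.3 ]
 [ 229.84  177.45]
 [ 414.58  177.55]]
pan px 36223 coloured 0 dark 1667 []
[((211, 0, 27, 178), 1497.5), ((411, 0, 21, 178), 637.5)]
```

Call:
apply_moves:
  targets:
    - [1.2,0,1,0,8,0]
    - [2,0,2,0,15,0]
    - [3,0,3,0,22,0]
    - [4,0,4,0,29,0]
    - [4,0,5,0,36,0]
    - [4,0,6,0,43,0]
    - [4,0,6,0,50,0]
    - [4,0,6,0,58,0]
    - [4,0,6,0,58,0]
    - [4,0,6,0,58,0]
    - [4,0,6,0,58,0]
    - [4,0,6,0,58,0]

```text
time: 43.3
position: [761.0, 3.4, 337.9]
tool_rot: [[-1.0, -0.001, -0.006], [-0.001, 1.0, 0.002], [0.006, 0.002, -1.0]]
wrist_force: [-0.5, -0.2, -3.3]
grip_width: 18.7
finger_force: 98.1
```

```bash
python3 - <<'E'
from h import *
np.set_printoptions(precision=3,suppress=True)
o=r.get_obs();print(o["position"],o["wrist_force"],o["joint_pos"]);print(o["tool_rot"])
E
```

```text
[761.016   3.415 337.943] [-0.49  -0.166 -3.333] [ 0.368  0.77  -0.79   1.139  0.519  1.43   1.23 ]
[[-1.    -0.001 -0.006]
 [-0.001  1.     0.002]
 [ 0.006  0.002 -1.   ]]
```

Call:
apply_moves:
  targets:
    - [-32.2,14,-8.8,0,0,-94]
    - [-32.2,14,-8.8,0,0,-94]
    - [-32.2,14,-8.8,0,0,-94]
    - [-32.2,14,-8.8,0,0,-94]
    - [-32.2,14,-8.8,0,0,-94]
    - [-32.2,14,-8.8,0,0,-94]
    - [-32.2,14,-8.8,0,0,-94]
    - [-32.2,14,-8.8,0,0,-94]
    - [-32.2,14,-8.8,0,0,-94]
    - [-32.2,14,-8.8,0,0,-94]
    - [-32.2,14,-8.8,0,0,-94]
    - [-32.2,14,-8.8,0,0,-94]
    - [-32.2,14,-8.8,0,0,-94]
    - [-32.2,14,-8.8,0,0,-94]
    - [-32.2,14,-8.8,0,0,-94]
    - [-32.2,14,-8.8,0,0,-94]

```text
time: 44.9
position: [438.4, 143.9, 250.2]
tool_rot: [[0.068, 0.998, -0.0], [0.998, -0.068, 0.0], [0.0, -0.0, -1.0]]
wrist_force: [0.4, -0.4, -1.8]
grip_width: 18.3
finger_force: 98.3
```

```bash
python3 - <<'E'
from h import *
np.set_printoptions(precision=1,suppress=True)
o=r.get_obs();print(o["position"],o["wrist_force"]);print(o["tool_rot"])
c,t=shot("top","t20");c2,s=shot("scene","s20")
t0=cv2.imread("pics/t13.png"); d=(cv2.absdiff(t,t0).max(2)>25)
z=np.zeros(d.shape,bool); z[115:180,291:346]=d[115:180,291:346]
for C in big(z,10):
    u=np.array(cv2.minAreaRect(C)[0]); print("top",u,cv2.contourArea(C),plane(c,u,15)[:2],t[int(u[1]),int(u[0])])
s0=cv2.imread("pics/s3.png"); d=(cv2.absdiff(s,s0).max(2)>25); z[:]=0; z[205:285,220:310]=d[205:285,220:310]
for C in big(z,10):
    u=np.array(cv2.minAreaRect(C)[0]); print("scene",u,cv2.contourArea(C),plane(c2,u,15)[:2],s[int(u[1]),int(u[0])])
E
```

```text
[438.4 143.9 250.2] [ 0.4 -0.4 -1.8]
[[ 0.1  1.  -0. ]
 [ 1.  -0.1  0. ]
 [ 0.  -0.  -1. ]]
top [318.1 160.5] 103.0 [658.1   6.2] [29 46 69]
top [300.7 162.4] 21.5 [650.4  61.9] [16 28 49]
top [324.5 166.5] 11.5 [639.  -14.6] [26 33 42]
scene [278.2 240.5] 197.0 [651.    7.1] [ 61  78 109]
scene [296.5 214. ] 195.5 [565.1 -39. ] [72 78 81]
```

Call:
apply_moves:
  targets:
    - [0,0,-4,0,0,0]
    - [0,0,-8,0,0,0]
    - [0,0,-12,0,0,0]
    - [0,0,-14,0,0,0]
    - [0,0,-15,0,0,0]
    - [0,0,-15.4,0,0,0]
    - [0,0,-15.6,0,0,0]
    - [0,0,-15.7,0,0,0]
    - [0,0,-15.7,0,0,0]

```text
time: 45.9
position: [438.8, 144.0, 93.9]
tool_rot: [[0.069, 0.998, 0.001], [0.998, -0.069, 0.0], [0.0, 0.001, -1.0]]
wrist_force: [-0.1, 0.2, -1.6]
grip_width: 18.7
finger_force: 98.2
```

Call:
apply_moves:
  targets:
    - [0,0,0,0,0,0]
    - [0,0,0,0,0,0]
    - [0,0,0,0,0,0]
    - [0,0,0,0,0,0]
    - [0,0,0,0,0,0]
    - [0,0,0,0,0,0]
    - [0,0,0,0,0,0]
    - [0,0,2,0,0,0]
    - [0,0,5,0,0,0]
    - [0,0,9,0,0,0]
    - [0,0,14,0,0,0]
    - [0,0,19,0,0,0]
    - [0,0,19,0,0,0]
    - [0,0,19,0,0,0]
  jaw: 1

```text
time: 47.3
position: [438.6, 143.8, 283.9]
tool_rot: [[0.069, 0.998, 0.002], [0.998, -0.069, -0.0], [-0.0, 0.002, -1.0]]
wrist_force: [-0.3, 0.8, -0.4]
grip_width: 85.6
finger_force: 0.0
```

```bash
python3 - <<'E'
from h import *
np.set_printoptions(precision=1,suppress=True)
o=r.get_obs();print(o["position"],o["wrist_force"])
c,i=shot("wrist","w21"); a,j=load("w15")
m=np.zeros(i.shape[:2],bool);m[:245,270:360]=(i.max(2)<60)[:245,270:360]
for C in big(m,2): print(cv2.boundingRect(C),cv2.minAreaRect(C))
P=np.array([proj(c,X) for X in((400,300,3),(497,292,3),(490,183,3),(392,190,3))]).astype(int); z=np.zeros(i.shape[:2],np.uint8);cv2.fillPoly(z,[P],1)
h=cv2.cvtColor(i,cv2.COLOR_BGR2HSV);print(P.tolist(),z.sum(),"brown in scoop",((z>0)&(h[...,1]>70)).sum())
# bits in crate by wrist camera if visible
print(proj(c,(650,62,15)),proj(c,(656,6,15)))
E
```

```text
[438.6 143.8 283.9] [-0.3  0.8 -0.4]
(314, 146, 19, 98) ((323.0, 194.5), (97.0, 18.0), 90.0)
[[275, 30], [368, 31], [364, 138], [279, 138]] 9765 brown in scoop 0
[499.8 230.3] [499.8 270.3]
```

Call:
apply_moves:
  targets:
    - [24.4,-15,8,0,0,4]
    - [24.4,-15,8,0,0,4]
    - [24.4,-15,8,0,0,4]
    - [24.4,-15,8,0,0,4]
    - [24.4,-15,8,0,0,4]
    - [24.4,-15,8,0,0,4]
    - [24.4,-15,8,0,0,4]
    - [24.4,-15,8,0,0,4]
    - [24.4,-15,8,0,0,4]
    - [24.4,-15,8,0,0,4]

```text
time: 48.35
position: [681.6, -5.1, 362.6]
tool_rot: [[-0.002, 1.0, -0.001], [1.0, 0.002, -0.0], [-0.0, -0.001, -1.0]]
wrist_force: [0.2, -0.4, 0.1]
grip_width: 85.5
finger_force: 0.0
```

```bash
python3 - <<'E'
from sh import *
np.set_printoptions(precision=1,suppress=True)
o=r.get_obs();print(o["position"])
c,i=shot("wrist","w22")
P=np.array([proj(c,X) for X in((604,-66,5),(604,72,5),(762,72,5),(762,-66,5))]).astype(int);print(P.tolist())
z=np.zeros(i.shape[:2],np.uint8);cv2.fillPoly(z,[P],1)
b,g,rr=[i[...,k].astype(int) for k in range(3)]
k=((rr-b>8)&(z>0)).astype(np.uint8)
for C in big(k,12):
    if cv2.contourArea(C)>15:
        u=np.array(cv2.minAreaRect(C)[0]);print(u,cv2.contourArea(C),cv2.minAreaRect(C)[1],plane(c,u,15)[:2],i[int(u[1]),int(u[0])])
# ascii map of pile
x,y,w,h=cv2.boundingRect(big(k)[0]); 
print(x,y,w,h)
# surroundings: loose brown pieces elsewhere between pad/crate/board in this view
cs,s=shot("scene","s22");ct,t=shot("top","t22")
for X in((645,222,45),(645,386,45)):
    for cc,im,hw in((cs,s,32),(ct,t,24)):
        u,v=proj(cc,X).astype(int)
        try: C,W=sherd(cc,im,(u-hw,u+hw,v-hw,v+hw),45); print(W.min(0),W.max(0))
        except IndexError: print("none")
E
```

```text
[681.6  -5.1 362.6]
[[271, 203], [266, 106], [382, 107], [377, 203]]
[301.8 114.2] 239.5 (18.384775161743164, 14.849242210388184) [652.2  62.5] [39 58 90]
[303.6 151.8] 235.5 (17.8885440826416, 15.20526123046875) [653.8  12.5] [ 67  90 126]
[310.3 173. ] 184.0 (18.582456588745117, 11.648702621459961) [662.8 -17.4] [ 69 107 164]
[316.  135.5] 168.0 (19.0, 10.0) [671.1  34.7] [ 67  91 125]
[288.5 169.5] 125.5 (10.11928653717041, 14.546476364135742) [632.  -12.5] [ 74  86 101]
[278.8 122.5] 118.0 (9.889959335327148, 14.834939002990723) [621.1  51.8] [57 66 79]
291 106 22 20
[601.8 176.5] [680.1 268.2]
[612.1 177.5] [687.1 269.1]
[605.9 341.3] [684.  431.4]
[613.8 341.2] [688.8 432.3]
```

```bash
python3 -c "
from bench import job
print(job.close_job())"
```

```text
the job is handed in; nothing more can be done
None
```

The job is handed in: my last measurements put both mended sherds flat on the pad, the spatula back in its rest, all six small sherds in the crate and the empty scoop on the table; no verdict was returned.

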